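Make up two enclosure fitting kits

TASK

Make up the two fitting kits, one part to a compartment, each part standing upright on the compartment's floor as it stands now: the long tray gets the transformer in its middle compartment (so that it carries level) with the largest cable gland and the stand-off insulator on either side, and the short tray gets the smallest cable gland and the wing lock, either way round. Set the parts down rather than dropping them from a height, and leave the middle-sized gland, the drill and the orange carton where they are.

Things in the scene. Friction and masses are not known exactly. Their poses are not given: they have to be found in the camera images.
- large_gland_center (a point): The largest of three cable glands, grey plastic, standing on its threaded end: 70 mm high, a hexagonal body 48 mm across the flats from 14 to 52 mm above its underside, a narrower thread below and a domed nut with a dark hole above. This point is its centre, 35 mm above its underside; z up its axis; one pair of flats faces along its x (the others every 60 degrees).
- small_gland_center (a point): The smallest of three cable glands, grey plastic, standing on its threaded end: 44 mm high, a hexagonal body 28 mm across the flats from 9 to 33 mm above its underside, a narrower thread below and a domed nut with a dark hole above. This point is its centre, 22 mm above its underside; z up its axis; one pair of flats faces along its x (the others every 60 degrees).
- medium_gland_center (a point): The middle-sized of three cable glands, grey plastic, standing on its threaded end: 56 mm high, a hexagonal body 38 mm across the flats from 11 to 42 mm above its underside, a narrower thread below and a domed nut with a dark hole above. This point is its centre, 28 mm above its underside; z up its axis; one pair of flats faces along its x (the others every 60 degrees). Not part of either kit.
- insulator_center (a point): Stand-off insulator: a terracotta-brown ribbed drum, 38 mm in diameter, 45 mm high, standing on end, with a small brass insert in its top. This point is its centre, 22.5 mm above its underside; z up its axis.
- transformer_center (a point): Small control transformer: a dark steel block with copper winding in its two open sides and a white plate on top, 45 mm along its x, 55 mm along its y, 55 mm high, 0.3 to 0.6 kg. This point is its centre, 27.5 mm above its underside; z up. It fits a tray compartment at any yaw.
- wing_lock_center (a point): Door lock with wing handle, standing on its round black flange (46 mm in diameter, 8 mm thick); above it a steel barrel 28 mm in diameter up to 26 mm, then the black wing, 12 mm thick along its x, 44 mm long along its y, from 26 to 52 mm above the underside: grip it by the wing. This point is its centre, 26 mm above its underside; z up.
- long_tray: The long kit tray: an open, low tray of grey painted sheet steel, fixed to the table, with three equal square compartments in a row along its y axis. Outside 228 mm along y, 78 mm along x, rim and dividers 15 mm high; walls and dividers 3 mm thick, floor 3 mm thick; each compartment is 72 by 72 mm inside. Origin at the centre of its underside (on the table), z up; compartment centres lie at -75, 0 and +75 mm along its y, x = 0.
- short_tray: The short kit tray: an open, low tray of grey painted sheet steel, fixed to the table, with two equal square compartments in a row along its y axis. Outside 153 mm along y, 78 mm along x, rim and dividers 15 mm high; walls and dividers 3 mm thick, floor 3 mm thick; each compartment is 72 by 72 mm inside. Origin at the centre of its underside (on the table), z up; compartment centres lie at -37.5 and +37.5 mm along its y, x = 0.
- drill_center (a point): Power drill lying on its side, black and red, a bystander: barrel 60 mm in diameter, about 245 mm long with its bit, along its x (bit towards +x), handle and battery reaching 178 mm to its +y. This point is in the barrel's axis, 30 mm above the table.
- carton_center (a point): Closed orange carton, a bystander, 130 mm along its x, 90 mm along its y, 60 mm high. This point is its centre, 30 mm above the table.
Mind the look-alikes: they are no part of the job. Leave any pink or purple look-alike of the part that bears large_gland_center alone.

How it is judged:
At the end, for the whole second after the job is handed in: Each part is in its tray as asked, one to a compartment: centre within 25 mm of the compartment's centre along both tray axes, underside within 5 mm of the floor, tilt under 0.12 rad, at rest (0.02 m/s, 0.2 rad/s) (x of large_gland_center in the frame of long_tray between -0.025 and 0.025 m and z of large_gland_center in the frame of long_tray between 0.033 and 0.043 m and angle between each of large_gland_center, transformer_center, insulator_center, small_gland_center, wing_lock_center's own z axis and vertical below 0.12 rad and (y of large_gland_center in the frame of long_tray between -0.1 and -0.05 m or y of large_gland_center in the frame of long_tray between 0.05 and 0.1 m) and linear speed of each of large_gland, transformer, insulator, small_gland, wing_lock below 0.02 m/s and angular speed of each of large_gland, transformer, insulator, small_gland, wing_lock below 0.2 rad/s and x of transformer_center in the frame of long_tray between -0.025 and 0.025 m and z of transformer_center in the frame of long_tray between 0.0255 and 0.0355 m and y of transformer_center in the frame of long_tray between -0.025 and 0.025 m and x of insulator_center in the frame of long_tray between -0.025 and 0.025 m and z of insulator_center in the frame of long_tray between 0.0205 and 0.0305 m and (y of insulator_center in the frame of long_tray between -0.1 and -0.05 m or y of insulator_center in the frame of long_tray between 0.05 and 0.1 m) and x of small_gland_center in the frame of short_tray between -0.025 and 0.025 m and z of small_gland_center in the frame of short_tray between 0.02 and 0.03 m and (y of small_gland_center in the frame of short_tray between -0.0625 and -0.0125 m or y of small_gland_center in the frame of short_tray between 0.0125 and 0.0625 m) and x of wing_lock_center in the frame of short_tray between -0.025 and 0.025 m and z of wing_lock_center in the frame of short_tray between 0.024 and 0.034 m and (y of wing_lock_center in the frame of short_tray between -0.0625 and -0.0125 m or y of wing_lock_center in the frame of short_tray between 0.0125 and 0.0625 m) and ((y of large_gland_center in the frame of long_tray below 0 m and y of insulator_center in the frame of long_tray above 0 m) or (y of large_gland_center in the frame of long_tray above 0 m and y of insulator_center in the frame of long_tray below 0 m)) and ((y of small_gland_center in the frame of short_tray below 0 m and y of wing_lock_center in the frame of short_tray above 0 m) or (y of small_gland_center in the frame of short_tray above 0 m and y of wing_lock_center in the frame of short_tray below 0 m))); the robot touches nothing.
It fails at once if the medium gland was moved more than 25 mm (distance of medium_gland_center from where it was at the start of the episode above 0.025 m).
It fails at once if the drill was moved more than 25 mm (distance of drill_center from where it was at the start of the episode above 0.025 m).
It fails at once if the carton was moved more than 25 mm (distance of carton_center from where it was at the start of the episode above 0.025 m).
It fails at once if a part was dropped from a height: let go with its centre more than 95 mm above the table ((height (world z) of large_gland_center above 0.095 m and contact force between the fingers and large_gland below 0.01 N) or (height (world z) of transformer_center above 0.095 m and contact force between the fingers and transformer below 0.01 N) or (height (world z) of insulator_center above 0.095 m and contact force between the fingers and insulator below 0.01 N) or (height (world z) of small_gland_center above 0.095 m and contact force between the fingers and small_gland below 0.01 N) or (height (world z) of wing_lock_center above 0.095 m and contact force between the fingers and wing_lock below 0.01 N)).
It also fails if it takes over 112 s, if anything falls off the work surface, if the arm or the gripper's body presses on something with over 40 N, if the wrist force passes 120 N, or if a joint passes its speed limit or range.

ROBOT

A 6-joint arm with a two-finger parallel gripper is mounted at the origin on the work surface. World frame = base frame: x ahead of the robot, y to its left, z up, the work surface at z = 0. Lengths are in m, angles in rad, forces in N, time in s.
With the tool pointing down it reaches from about 0.275 to 1 m from the base axis. Payload 8.4 kg.
Tool frame: the origin (TCP) lies on the centre line of the jaws, within the pads' length; the fingertips stand tip_reach ahead of it and the grasp point (between the pads) lies 6 mm ahead of it (tip_reach is the distance from the TCP to the fingertips, in m); z points along the fingers, y is the direction in which the jaws open and shut (so a half turn about z gives the same grasp; the last joint's range is limited). The gripper opens to 85 mm and grips with 20 to 120 N. Pads are 22 mm wide; open, the fingers measure 114 mm over their backs; the gripper's body (76 mm by 85 mm) begins 54 mm behind the grasp point. The pads swing forward as they close: fully open they stand 13 mm farther back than shut.
Start: joints at [1.303, 0.353, 1.633, -0, 1.155, -0.002], TCP at [0.164, 0.603, 0.256] pointing down, gripper open.
Joint ranges: [-2.63, 2.63], [-0.92, 2.1], [0.06, 2.66], [-1.3, 4.44], [0, 2.69], [-3.02, 3.02]. Speed limits (rad/s): [2.22, 2.22, 2.79, 3.14, 3.14, 3.14].

INTERFACE

Orientations are given as a unit quaternion [w, x, y, z].
In Python, from workcell import * gives the robot as it stands.
- The arm moves only by the tool apply_moves, never from a script. Its argument "series" is a list of rows, each an object of numbers: "dx", "dy", "dz": the shift along the tool's x, y, z in cm; "wx", "wy", "wz": the turn, a rotation vector about the tool's x, y, z in degrees; "jaw": the finger opening in cm, from 0 to 8.54. In form: [{"dx": .., "dy": .., "dz": .., "wx": .., "wy": .., "wz": .., "jaw": ..}, ...]. A call has exactly 10 rows; each row is the pose to reach, as a shift and turn from the pose commanded when the call began, along the tool's axes at that moment; what a row does not reach only later rows make up. A row lasts 1/12 s, in which the tool goes at most 41.7 mm and 7.16 degrees, less where a joint would pass 70% of its speed; a pose out of reach is approached as far as the arm can. A call with a gripper value outside its range is refused whole. The fingers move at their own pace and stop on an object; "newtons" is the grip in N (left out, the last holds). Time passes only in rows, so rows that repeat a pose let the fingers close, or fill a call up. It gives the time, the measured TCP pose, the force and the opening at its end, in the units of the state.
- read_state(): the state, without advancing time (a new reading comes with each control period).
- capture(name): name is "scene" or "top"; returns a dict with "pixels" (420x560x3 uint8, blue, green, red), "fx", "fy", "cx", "cy" (pixels), "k1" (the pictures are not rectified: a ray, as slopes to the right and down, at radius r is drawn at 1 + k1 r^2 times it, then the intrinsics apply), "R" (3x3) and "t" (3): a world point X has camera coordinates R X + t. Camera axes: x right, y down, z forward; pixel columns grow to the right and rows downward; lengths in m; the calibration is good to about 2 mm. A picture is of the moment at which its call begins. There is no depth.
- sign_off(): hands the job in, once; it reports no verdict.
The state is a dict: "time_s": time; "q": joint angles; "joint_vel": joint speeds; "effort": joint torques, N m; "position": TCP position; "tcp_rot": TCP orientation; "ft_force": force on the tool from outside, world axes, zero at the start; "wrist_torque": the same for the moment, N m; "finger_gap": finger opening in m.
Only numpy, scipy, OpenCV 4.12 (cv2) and the standard library are available. Lean on these libraries where they do the work, as an engineer would, in place of code of your own. Each camera call takes 0.05 s, during which the arm holds its last target.

## Working session

There is one attempt and no reset: what is moved stays moved. The work goes in short steps, Python scripts to look and compute and a tool call to move; the robot and the scene stay as the last step left them, time stands still between calls to the robot, and variables do not carry over. Pictures are saved under pics/ and viewed, and the job is handed in when it is done.

Besides the shell and the picture viewer there is one more tool, called after "Request:" by a JSON object that holds its "api" and its "payload", one argument or row to a line. apply_moves: Moves the arm, as the interface text tells. Its arguments: {"type":"object","properties":{"series":{"type":"array"},"newtons":{"type":"number"}},"required":["series"]}

```bash
ls; mkdir -p pics
python3 - <<'E'
from workcell import *
import cv2
s=read_state(); print(s)
for n in("scene","top"):
    c=capture(n); cv2.imwrite(f"pics/{n}0.png",c["pixels"]); print({k:v for k,v in c.items() if k!="pixels"})
    import pickle; pickle.dump(c,open(n+"0.pkl","wb"))
E
```

```text
pics
{'time_s': 0.0, 'q': array([ 1.30256607e+00,  3.53648009e-01,  1.63415778e+00, -1.69027092e-05,
        1.15518382e+00, -2.41431775e-03]), 'joint_vel': array([ 0.00054737,  0.00048013, -0.00025201, -0.00131555,  0.00170263,
        0.00036446]), 'effort': array([-9.00094819e-04, -6.05216074e+01, -3.42046988e+01, -2.07519824e-04,
        9.10491130e-03, -1.53880825e-05]), 'position': array([0.16407956, 0.60261167, 0.25555162]), 'tcp_rot': array([-8.65721220e-05,  1.32513603e-01,  9.91180941e-01, -6.93131761e-04]), 'ft_force': array([ 0.5343011 , -1.00441482, -0.66323308]), 'wrist_torque': array([ 0.05146337, -0.01579827, -0.00986813]), 'finger_gap': 0.0853354109217943}
{'fx': 379.164470780536, 'fy': 379.164470780536, 'cx': 276.72201443856187, 'cy': 204.8477846509042, 'k1': -0.028184192910905098, 'R': array([[-0.59871311,  0.80096223, -0.00145756],
       [ 0.64570021,  0.48157758, -0.59258271],
       [-0.47393444, -0.35572819, -0.80550829]]), 't': array([ 0.37247934, -0.36448503,  1.29364932])}
{'fx': 417.8708005349529, 'fy': 417.8708005349529, 'cx': 276.3196932147934, 'cy': 208.1333460894977, 'k1': -0.11000610508924559, 'R': array([[-0.00118163, -0.99999697, -0.00215951],
       [-0.9924467 ,  0.00143762, -0.1226682 ],
       [ 0.12267093,  0.00199825, -0.99244539]]), 't': array([0.00756455, 0.61592116, 1.31069037])}
```

View pics/scene0.png

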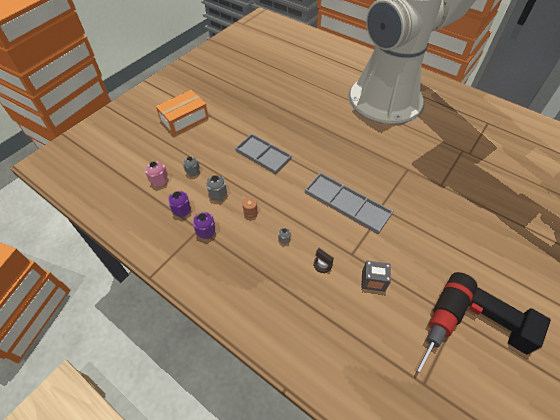

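View pics/top0.png

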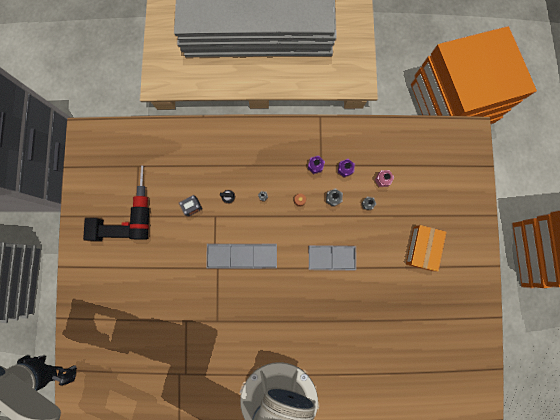

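The top view shows these glands: grey at (333,198), (369,203) and (263,197), purple at (316,165) and (346,168), and pink at (385,178). The wing lock is at (227,196), the insulator at (299,199) and the transformer at (190,205). By size, (333,198) looks like the large grey gland, so I'll enlarge it to confirm.

Run:
```python
import cv2,pickle,numpy as np
t=pickle.load(open("top0.pkl","rb"))["pixels"];s=pickle.load(open("scene0.pkl","rb"))["pixels"]
a=cv2.resize(t[150:230,290:400],None,fx=7,fy=7,interpolation=cv2.INTER_CUBIC);cv2.imwrite("pics/c1.png",a)
a=cv2.resize(t[180:225,175:310],None,fx=5.9,fy=5.9,interpolation=cv2.INTER_CUBIC)
b=cv2.resize(t[235:275,200:360],None,fx=5,fy=5,interpolation=cv2.INTER_CUBIC)
b=b[:,:a.shape[1]] if b.shape[1]>a.shape[1] else b
w=max(a.shape[1],b.shape[1]);a=cv2.copyMakeBorder(a,0,0,0,w-a.shape[1],0);b=cv2.copyMakeBorder(b,0,0,0,w-b.shape[1],0)
cv2.imwrite("pics/c2.png",np.vstack([a,b]))
a=cv2.resize(s[120:290,140:400],None,fx=3,fy=3,interpolation=cv2.INTER_CUBIC);cv2.imwrite("pics/c3.png",a)
```

```text
(no output)
```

View pics/c1.png

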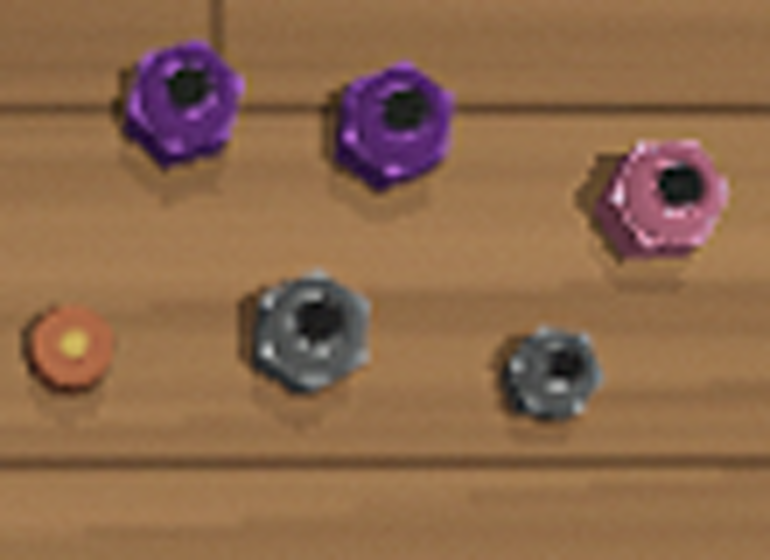

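View pics/c2.png

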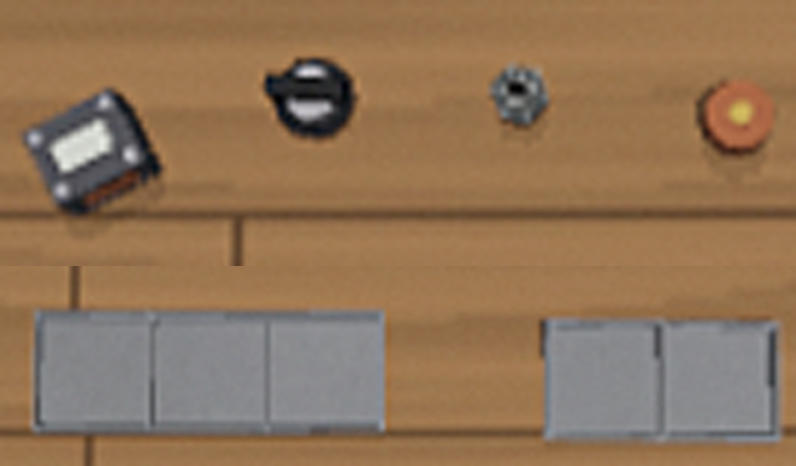

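View pics/c3.png

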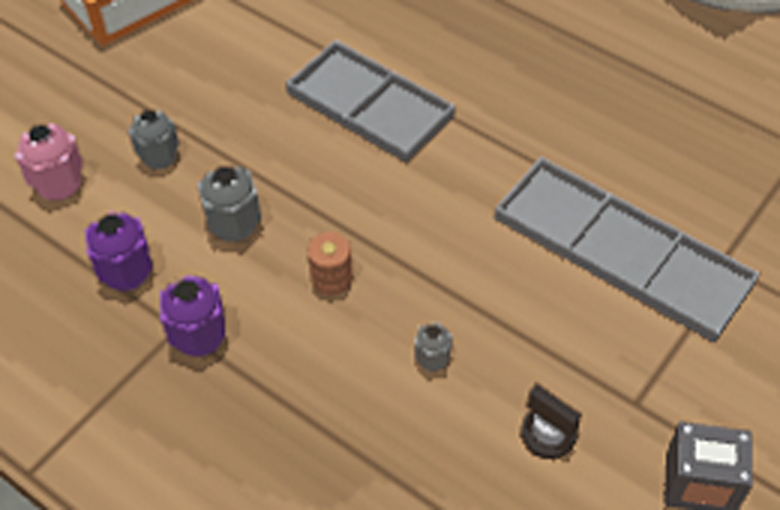

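Confirmed: the large gland is the grey one at top (335,196), medium is (369,203) and small is (263,197). The pink and purple ones are the look-alikes. Next I'll fit silhouettes for the poses.

```bash
cat > fit.py <<'E'
import cv2,pickle,numpy as np
from scipy.optimize import minimize
U=4
def proj(c,X):
    X=np.asarray(X,float).reshape(-1,3)
    rv,_=cv2.Rodrigues(c["R"]);K=np.array([[c["fx"],0,c["cx"]],[0,c["fy"],c["cy"]],[0,0,1]])
    return cv2.projectPoints(X,rv,np.asarray(c["t"],float),K,np.array([c["k1"],0,0,0.]))[0].reshape(-1,2)
def ray_at(c,uv,z):
    K=np.array([[c["fx"],0,c["cx"]],[0,c["fy"],c["cy"]],[0,0,1]])
    p=cv2.undistortPoints(np.array([[uv]],float),K,np.array([c["k1"],0,0,0.])).ravel()
    o=-c["R"].T@c["t"];d=c["R"].T@np.r_[p,1];return o+d*(z-o[2])/d[2]
def cyl(r,z0,z1,n=32):
    a=np.arange(n)*2*np.pi/n
    return np.vstack([np.c_[r*np.cos(a),r*np.sin(a),0*a+z] for z in(z0,z1)])
def hexa(af,z0,z1):
    a=np.arange(6)*np.pi/3+np.pi/6;r=af/2/np.cos(np.pi/6)
    return np.vstack([np.c_[r*np.cos(a),r*np.sin(a),0*a+z] for z in(z0,z1)])
def box(x,y,z0,z1): return np.array([[i*x/2,j*y/2,z] for i in(-1,1) for j in(-1,1) for z in(z0,z1)])
def gland(h,af,a,b): return [hexa(af,a,b),cyl(.38*af,0,a),cyl(.45*af,b,b+.5*(h-b)),cyl(.3*af,b,h)]
M={"large":gland(.07,.048,.014,.052),"medium":gland(.056,.038,.011,.042),"small":gland(.044,.028,.009,.033),
"insulator":[cyl(.019,0,.045)],"transformer":[box(.045,.055,0,.055)],
"wing":[cyl(.023,0,.008),cyl(.014,.008,.026),box(.012,.044,.026,.052)],
"long":[box(.078,.228,0,.015)],"short":[box(.078,.153,0,.015)]}
def place(P,x,y,w,z=0):
    c,s=np.cos(w),np.sin(w);return P@np.array([[c,s,0],[-s,c,0],[0,0,1]])+[x,y,z]
def mask(c,name,x,y,roi,w):
    u0,v0,u1,v1=roi;m=np.zeros(((v1-v0)*U,(u1-u0)*U),np.uint8)
    for P in M[name]:
        q=(proj(c,place(P,x,y,w))-[u0,v0]+.5)*U-.5
        h=cv2.convexHull(q.astype(np.float32))
        cv2.fillConvexPoly(m,np.round(h*16).astype(np.int32),255,cv2.LINE_AA,4)
    return m
def seg(c,name,roi):
    u0,v0,u1,v1=roi;im=cv2.resize(c["pixels"][v0:v1,u0:u1],None,fx=U,fy=U,interpolation=cv2.INTER_CUBIC).astype(float)
    B,G,R=im[...,0],im[...,1],im[...,2]
    ratio=B/np.maximum(R,1)
    if name=="insulator": m=(G/np.maximum(R,1)<.62)|((B>70)&0)
    elif name in("wing","transformer"): m=(ratio>.72)|(R<42)|((G/np.maximum(R,1)<.55))
    else: m=(ratio>.75)|(R<28)
    m=cv2.morphologyEx(m.astype(np.uint8)*255,cv2.MORPH_OPEN,np.ones((5,5)))
    cs,_=cv2.findContours(m,cv2.RETR_EXTERNAL,cv2.CHAIN_APPROX_NONE)
    o=np.zeros_like(m);cv2.drawContours(o,[max(cs,key=cv2.contourArea)],-1,255,-1);return o
E
cat > run.py <<'E'
from fit import *
T=pickle.load(open("top0.pkl","rb"));S=pickle.load(open("scene0.pkl","rb"))
st={"large":(333,198),"medium":(369,203),"small":(263,197),"insulator":(299,199),"transformer":(190,205),"wing":(228,196),"long":(242,256),"short":(332,258)}
vis=[];out={}
for n,uv in st.items():
    tray=n in("long","short");p=ray_at(T,uv,.01 if tray else .03)[:2]
    H=.13 if n=="long" else .095 if tray else .048
    cams=[]
    for c in(T,S):
        q=proj(c,place(box(2*H if not tray else .14,2*H,0,.08) if tray else box(2*H,2*H,0,.06),*p,0))
        roi=(*np.floor(q.min(0)).astype(int),*np.ceil(q.max(0)).astype(int))
        cams.append((c,roi,seg(c,n,roi)))
    def cost(v,cs=cams): return sum(np.abs(mask(c,n,v[0]/1e3,v[1]/1e3,r,v[2]/50).astype(float)-m).sum()/255/(m.sum()/255+1) for c,r,m in cs)
    per=np.pi/3 if n in("large","medium","small") else np.pi
    best=None
    for w in ([0] if n=="insulator" or tray else np.arange(0,per,per/8)):
        r=minimize(cost,[p[0]*1e3,p[1]*1e3,w*50],method="Nelder-Mead",options=dict(initial_simplex=np.array([p[0]*1e3,p[1]*1e3,w*50])+np.array([[-5,-5,-6],[8,0,0],[0,8,0],[0,0,8]])))
        if best is None or r.fun<best.fun: best=r
    x,y,w=best.x[0]/1e3,best.x[1]/1e3,best.x[2]/50
    one=[minimize(cost,best.x,args=([k],),method="Nelder-Mead").x for k in cams]
    print(n,np.round([x,y,np.degrees(w)],4),"cost %.3f"%best.fun,"top",np.round(one[0],1),"scene",np.round(one[1],1))
    out[n]=(x,y,w)
    for c,r,m in cams:
        u0,v0,u1,v1=r;im=cv2.resize(c["pixels"][v0:v1,u0:u1],None,fx=U,fy=U,interpolation=cv2.INTER_CUBIC)
        k,_=cv2.findContours(mask(c,n,x,y,r,w),0x0 if 0 else cv2.RETR_EXTERNAL,2) if 0 else cv2.findContours((mask(c,n,x,y,r,w)>127).astype(np.uint8),cv2.RETR_EXTERNAL,cv2.CHAIN_APPROX_NONE)
        cv2.drawContours(im,k,-1,(0,255,0),1)
        k,_=cv2.findContours(m,cv2.RETR_EXTERNAL,cv2.CHAIN_APPROX_NONE);cv2.drawContours(im,k,-1,(255,0,255),1)
        f=min(195/im.shape[1],145/im.shape[0]);im=cv2.resize(im,None,fx=f,fy=f);vis.append(cv2.copyMakeBorder(im,0,148-im.shape[0],0,198-im.shape[1],0))
pickle.dump(out,open("poses.pkl","wb"))
cv2.imwrite("pics/fit.png",np.vstack([np.hstack(vis[i:i+4]) for i in range(0,16,4)]))
E
python3 run.py
```

```text
large [ 0.6533 -0.1802 24.8963] cost 0.186 top [ 652.3 -180.5   22.5] scene [ 654.8 -179.1   20.2]
medium [  0.6348  -0.2945 -15.8948] cost 0.255 top [ 633.9 -294.9  -13.6] scene [ 635.9 -293.   -14.4]
small [ 0.6609  0.0519 46.6708] cost 0.330 top [659.   51.6  41.2] scene [661.9  51.9  46. ]Traceback (most recent call last):
  File "run.py", line 12, in <module>
    cams.append((c,roi,seg(c,n,roi)))
                       ~~~^^^^^^^^^
  File "fit.py", line 42, in seg
    o=np.zeros_like(m);cv2.drawContours(o,[max(cs,key=cv2.contourArea)],-1,255,-1);return o
                                           ~~~^^^^^^^^^^^^^^^^^^^^^^^^
ValueError: max() iterable argument is empty
```

```bash
python3 - <<'E'
import pickle
T=pickle.load(open("top0.pkl","rb"))["pixels"];S=pickle.load(open("scene0.pkl","rb"))["pixels"]
print(T[199,290:308].tolist()); print(S[208,240:260].tolist())
E
sed -i 's#G/np.maximum(R,1)<.62)#G/np.maximum(R,1)<.665)#' fit.py; python3 run.py
```

```text
[[76, 115, 153], [76, 116, 156], [75, 116, 152], [42, 60, 84], [41, 62, 102], [73, 109, 183], [69, 105, 173], [69, 105, 172], [78, 131, 183], [88, 176, 202], [94, 181, 207], [93, 177, 204], [77, 129, 180], [70, 99, 168], [71, 102, 170], [70, 103, 169], [69, 104, 143], [81, 121, 157]]
[[103, 141, 177], [105, 143, 179], [105, 144, 178], [64, 90, 126], [43, 59, 93], [56, 76, 118], [70, 95, 148], [77, 106, 161], [79, 108, 164], [85, 115, 174], [79, 108, 164], [74, 100, 153], [65, 88, 138], [58, 79, 122], [47, 64, 98], [44, 58, 87], [41, 58, 93], [78, 108, 141], [94, 130, 162], [94, 129, 163]]
large [ 0.6533 -0.1802 24.8963] cost 0.186 top [ 652.3 -180.5   22.5] scene [ 654.8 -179.1   20.2]
medium [  0.6348  -0.2945 -15.8948] cost 0.255 top [ 633.9 -294.9  -13.6] scene [ 635.9 -293.   -14.4]
small [ 0.6609  0.0519 46.6708] cost 0.330 top [659.   51.6  41.2] scene [661.9  51.9  46. ]
insulator [ 0.6459 -0.0688  5.0503] cost 1.536 top [645.9 -68.8   4.6] scene [645.1 -70.4   4.3]
transformer [  0.6276   0.2884 207.347 ] cost 0.256 top [626.6 288.5 183.4] scene [627.6 288.4 180. ]
wing [  0.6617   0.1706 112.493 ] cost 1.808 top [661.5 170.6 112.7] scene [660.9 166.1  98.2]
long [0.4641 0.1208 0.1354] cost 0.047 top [4.633e+02 1.210e+02 1.000e-01] scene [4.649e+02 1.209e+02 1.000e-01]
short [ 0.4577 -0.1743 -1.0064] cost 0.048 top [ 457.3 -174.2   -0.9] scene [ 458.5 -174.6   -0.9]
```

View pics/fit.png

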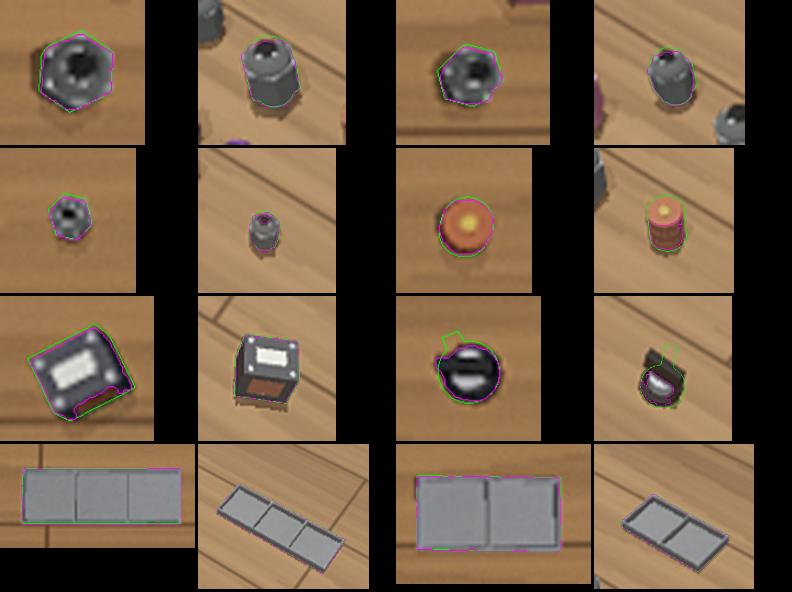

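```bash
python3 - <<'E'
s=open("fit.py").read()
s=s.replace('m=(G/np.maximum(R,1)<.665)|((B>70)&0)','m=(G/np.maximum(R,1)<.7)|((G>125)&(B<.62*G)&(R>165))')
s=s.replace('(R<42)','(R<60)')
open("fit.py","w").write(s)
E
python3 run.py|grep -E "ins|wing|trans"
```

```text
insulator [ 0.6463 -0.0691  4.0296] cost 0.224 top [646.3 -69.1   3.5] scene [646.3 -69.1   3.5]
transformer [ 0.6274  0.2885 27.3263] cost 0.234 top [626.1 288.1  25.2] scene [627.6 288.3  22.7]
wing [  0.6611   0.1688 -14.1266] cost 0.437 top [659.2 168.3 -12.3] scene [661.5 168.8 -12.6]
```

View pics/fit.png

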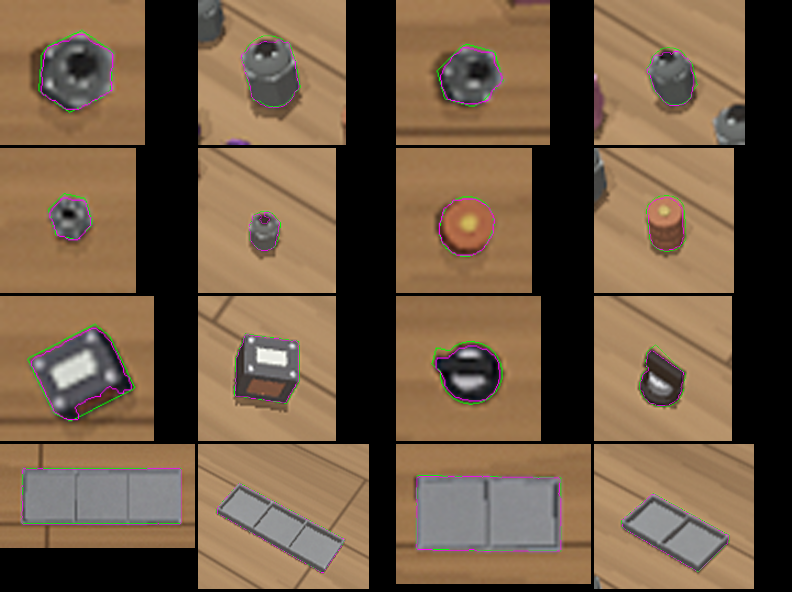

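```bash
python3 - <<'E'
import workcell
print([n for n in dir(workcell) if n[0]!='_'])
for n in dir(workcell):
    if 'tip' in n.lower(): print(n,getattr(workcell,n))
E
cat > plan.py <<'E'
# usage: plan.py x y z theta(deg jaw axis)  -> tool-frame shift (cm) and wz (deg) from the measured pose
import sys,numpy as np
from workcell import read_state
from scipy.spatial.transform import Rotation as Ro
s=read_state();q=s["tcp_rot"];R=Ro.from_quat([q[1],q[2],q[3],q[0]]).as_matrix();p=s["position"]
th=np.degrees(np.arctan2(R[1,1],R[0,1]))
print("t %.2f p %s theta %.1f gap %.4f q6 %.2f F %s"%(s["time_s"],np.round(p,4),th,s["finger_gap"],s["q"][5],np.round(s["ft_force"],1)))
a=list(map(float,sys.argv[1:]))
for i in range(0,len(a),4):
    x,y,z,t=a[i:i+4]
    T=np.array([[-np.sin(np.radians(t))*-1,np.cos(np.radians(t)),0],[0,0,0],[0,0,-1]]).T
    yv=np.array([np.cos(np.radians(t)),np.sin(np.radians(t)),0]);zv=np.array([0,0,-1.]);xv=np.cross(yv,zv)
    G=np.c_[xv,yv,zv]
    print(" d(cm)",np.round(R.T@(np.array([x,y,z])-p)*100,2),"w(deg)",np.round(np.degrees(Ro.from_matrix(R.T@G).as_rotvec()),2))
E
python3 plan.py .6274 .2885 .16 27.3
```

```text
['MotionError', 'capture', 'read_state', 'sign_off', 'tip_reach']
tip_reach 0.025
t 0.10 p [0.1641 0.6027 0.2556] theta 74.8 gap 0.0850 q6 -0.00 F [-0.3  0.8  0.3]
 d(cm) [-52.96 -18.13   9.59] w(deg) [-7.000e-02  3.000e-02  4.747e+01]
```

Request:
{"api": "apply_moves", "payload": {
  "series": [
    {"dx":-4,"dy":-1.4,"dz":0.5,"wz":4,"jaw":8.5},
    {"dx":-8,"dy":-2.7,"dz":1,"wz":10,"jaw":8.5},
    {"dx":-12,"dy":-4.1,"dz":2,"wz":16,"jaw":8.5},
    {"dx":-16,"dy":-5.5,"dz":3,"wz":22,"jaw":8.5},
    {"dx":-20,"dy":-6.8,"dz":4,"wz":28,"jaw":8.5},
    {"dx":-24,"dy":-8.2,"dz":5,"wz":34,"jaw":8.5},
    {"dx":-28,"dy":-9.6,"dz":6,"wz":40,"jaw":8.5},
    {"dx":-32,"dy":-11,"dz":7,"wz":47.5,"jaw":8.5},
    {"dx":-36,"dy":-12.3,"dz":7,"wz":47.5,"jaw":8.5},
    {"dx":-40,"dy":-13.7,"dz":7,"wz":47.5,"jaw":8.5}
  ],
  "newtons": 50
}}

```text
schema error: expected keys dx, dy, dz, wx, wy, wz, jaw
```

```bash
python3 plan.py .6274 .2885 .1 27.3
```

```text
t 0.10 p [0.1641 0.6027 0.2556] theta 74.8 gap 0.0850 q6 -0.00 F [-0.3  0.8  0.3]
 d(cm) [-52.96 -18.13  15.59] w(deg) [-7.000e-02  3.000e-02  4.747e+01]
```

Request:
{"api": "apply_moves", "payload": {
  "series": [
    {"dx":-4,"dy":-1.4,"dz":0.5,"wx":0,"wy":0,"wz":4,"jaw":8.5},
    {"dx":-8,"dy":-2.7,"dz":1,"wx":0,"wy":0,"wz":10,"jaw":8.5},
    {"dx":-12,"dy":-4.1,"dz":2,"wx":0,"wy":0,"wz":16,"jaw":8.5},
    {"dx":-16,"dy":-5.5,"dz":3,"wx":0,"wy":0,"wz":22,"jaw":8.5},
    {"dx":-20,"dy":-6.8,"dz":4,"wx":0,"wy":0,"wz":28,"jaw":8.5},
    {"dx":-24,"dy":-8.2,"dz":5,"wx":0,"wy":0,"wz":34,"jaw":8.5},
    {"dx":-28,"dy":-9.6,"dz":6,"wx":0,"wy":0,"wz":40,"jaw":8.5},
    {"dx":-32,"dy":-11,"dz":7,"wx":0,"wy":0,"wz":47.5,"jaw":8.5},
    {"dx":-36,"dy":-12.3,"dz":7,"wx":0,"wy":0,"wz":47.5,"jaw":8.5},
    {"dx":-40,"dy":-13.7,"dz":7,"wx":0,"wy":0,"wz":47.5,"jaw":8.5}
  ],
  "newtons": 50
}}

```text
time_s: 0.93
position: [0.5039, 0.3715, 0.1852]
tcp_rot: [-0.0, 0.521, 0.854, -0.001]
ft_force: [0.6, 0.9, -0.5]
finger_gap: 0.0853
```

```bash
python3 plan.py .6274 .2885 .1 27.3
```

```text
t 0.93 p [0.5039 0.3715 0.1852] theta 27.2 gap 0.0853 q6 0.16 F [ 0.6  0.9 -0.5]
 d(cm) [-13.03   7.21   8.51] w(deg) [-0.12  0.01 -0.09]
```

Request:
{"api": "apply_moves", "payload": {
  "series": [
    {"dx":-3.3,"dy":1.8,"dz":0.5,"wx":0,"wy":0,"wz":0,"jaw":8.5},
    {"dx":-6.6,"dy":3.6,"dz":1.5,"wx":0,"wy":0,"wz":0,"jaw":8.5},
    {"dx":-9.9,"dy":5.4,"dz":3,"wx":0,"wy":0,"wz":0,"jaw":8.5},
    {"dx":-13,"dy":7.2,"dz":5,"wx":0,"wy":0,"wz":0,"jaw":8.5},
    {"dx":-13,"dy":7.2,"dz":7,"wx":0,"wy":0,"wz":0,"jaw":8.5},
    {"dx":-13,"dy":7.2,"dz":8.5,"wx":0,"wy":0,"wz":0,"jaw":8.5},
    {"dx":-13,"dy":7.2,"dz":8.5,"wx":0,"wy":0,"wz":0,"jaw":8.5},
    {"dx":-13,"dy":7.2,"dz":8.5,"wx":0,"wy":0,"wz":0,"jaw":8.5},
    {"dx":-13,"dy":7.2,"dz":8.5,"wx":0,"wy":0,"wz":0,"jaw":8.5},
    {"dx":-13,"dy":7.2,"dz":8.5,"wx":0,"wy":0,"wz":0,"jaw":8.5}
  ]
}}

```text
time_s: 1.77
position: [0.627, 0.2916, 0.1029]
tcp_rot: [0.001, 0.52, 0.854, 0.001]
ft_force: [0.2, -0.4, 1.4]
finger_gap: 0.0847
```

```bash
python3 plan.py .6274 .2885 .042 27.3
python3 - <<'E'
from workcell import *
import cv2,numpy as np
v=[]
for n,(u,w) in(("top",(190,205)),("scene",(376,270))):
    p=capture(n)["pixels"][w-40:w+40,u-50:u+50]; v.append(cv2.resize(p,None,fx=3.9,fy=3.9,interpolation=2))
cv2.imwrite("pics/g1.png",np.hstack(v))
E
```

```text
t 1.77 p [0.627  0.2916 0.1029] theta 27.3 gap 0.0847 q6 -0.04 F [ 0.2 -0.4  1.4]
 d(cm) [-0.29 -0.12  6.09] w(deg) [0.11 0.01 0.01]
```

View pics/g1.png

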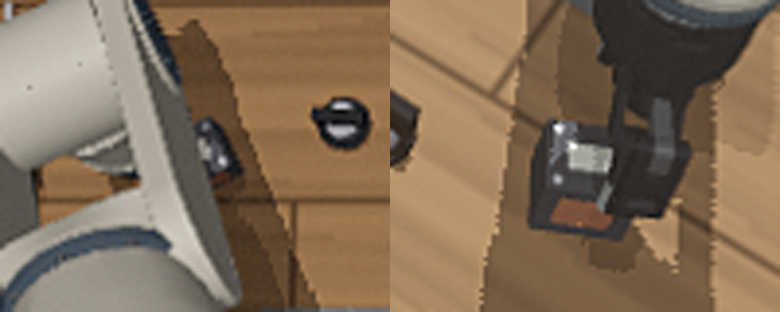

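The top view is blocked by the arm. In the scene view the jaw is over the transformer at crop (600,180). Descending and closing.

Request:
{"api": "apply_moves", "payload": {
  "series": [
    {"dx":-0.3,"dy":-0.1,"dz":0.5,"wx":0,"wy":0,"wz":0,"jaw":8.5},
    {"dx":-0.3,"dy":-0.1,"dz":1.8,"wx":0,"wy":0,"wz":0,"jaw":8.5},
    {"dx":-0.3,"dy":-0.1,"dz":3.2,"wx":0,"wy":0,"wz":0,"jaw":8.5},
    {"dx":-0.3,"dy":-0.1,"dz":4.5,"wx":0,"wy":0,"wz":0,"jaw":8.5},
    {"dx":-0.3,"dy":-0.1,"dz":5.5,"wx":0,"wy":0,"wz":0,"jaw":8.5},
    {"dx":-0.3,"dy":-0.1,"dz":6.1,"wx":0,"wy":0,"wz":0,"jaw":8.5},
    {"dx":-0.3,"dy":-0.1,"dz":6.1,"wx":0,"wy":0,"wz":0,"jaw":8.5},
    {"dx":-0.3,"dy":-0.1,"dz":6.1,"wx":0,"wy":0,"wz":0,"jaw":4},
    {"dx":-0.3,"dy":-0.1,"dz":6.1,"wx":0,"wy":0,"wz":0,"jaw":4},
    {"dx":-0.3,"dy":-0.1,"dz":6.1,"wx":0,"wy":0,"wz":0,"jaw":4}
  ],
  "newtons": 50
}}

```text
time_s: 2.7
position: [0.6276, 0.2879, 0.0412]
tcp_rot: [0.0, 0.52, 0.854, 0.001]
ft_force: [-0.0, -0.3, 0.5]
finger_gap: 0.0514
```

Request:
{"api": "apply_moves", "payload": {
  "series": [
    {"dx":0,"dy":0,"dz":0,"wx":0,"wy":0,"wz":0,"jaw":4},
    {"dx":0,"dy":0,"dz":0,"wx":0,"wy":0,"wz":0,"jaw":4},
    {"dx":0,"dy":0,"dz":0,"wx":0,"wy":0,"wz":0,"jaw":4},
    {"dx":0,"dy":0,"dz":0,"wx":0,"wy":0,"wz":0,"jaw":4},
    {"dx":0,"dy":0,"dz":0,"wx":0,"wy":0,"wz":0,"jaw":4},
    {"dx":0,"dy":0,"dz":0,"wx":0,"wy":0,"wz":0,"jaw":4},
    {"dx":0,"dy":0,"dz":-0.5,"wx":0,"wy":0,"wz":0,"jaw":4},
    {"dx":0,"dy":0,"dz":-1.5,"wx":0,"wy":0,"wz":0,"jaw":4},
    {"dx":0,"dy":0,"dz":-3,"wx":0,"wy":0,"wz":0,"jaw":4},
    {"dx":0,"dy":0,"dz":-4.5,"wx":0,"wy":0,"wz":0,"jaw":4}
  ],
  "newtons": 50
}}

```text
time_s: 3.53
position: [0.6264, 0.2874, 0.0862]
tcp_rot: [-0.0, 0.52, 0.854, -0.001]
ft_force: [-0.2, 0.1, -3.8]
finger_gap: 0.0441
```

```bash
python3 plan.py .464 .1208 .087 0
```

```text
t 3.53 p [0.6264 0.2874 0.0862] theta 27.3 gap 0.0441 q6 -0.05 F [-0.2  0.1 -3.8]
 d(cm) [ -7.37 -22.07  -0.05] w(deg) [-1.000e-01  2.000e-02  2.727e+01]
```

The transformer is held: gap 44 mm, 3.8 N. Carrying it to the middle compartment.

Request:
{"api": "apply_moves", "payload": {
  "series": [
    {"dx":-0.6,"dy":-1.6,"dz":0,"wx":0,"wy":0,"wz":2,"jaw":4},
    {"dx":-1.5,"dy":-4.4,"dz":0,"wx":0,"wy":0,"wz":6,"jaw":4},
    {"dx":-2.5,"dy":-7.4,"dz":0,"wx":0,"wy":0,"wz":10,"jaw":4},
    {"dx":-3.5,"dy":-10.4,"dz":0,"wx":0,"wy":0,"wz":14,"jaw":4},
    {"dx":-4.5,"dy":-13.4,"dz":0,"wx":0,"wy":0,"wz":18,"jaw":4},
    {"dx":-5.5,"dy":-16.4,"dz":0,"wx":0,"wy":0,"wz":22,"jaw":4},
    {"dx":-6.4,"dy":-19.2,"dz":0,"wx":0,"wy":0,"wz":25,"jaw":4},
    {"dx":-7,"dy":-21,"dz":0,"wx":0,"wy":0,"wz":27.3,"jaw":4},
    {"dx":-7.4,"dy":-22.1,"dz":0,"wx":0,"wy":0,"wz":27.3,"jaw":4},
    {"dx":-7.4,"dy":-22.1,"dz":0,"wx":0,"wy":0,"wz":27.3,"jaw":4}
  ]
}}

```text
time_s: 4.37
position: [0.4632, 0.1194, 0.0864]
tcp_rot: [-0.0, 0.707, 0.707, -0.0]
ft_force: [-0.6, 0.4, -6.5]
finger_gap: 0.0447
```

```bash
python3 plan.py .464 .1208 .045 0
```

```text
t 4.37 p [0.4632 0.1194 0.0864] theta -0.0 gap 0.0447 q6 0.25 F [-0.6  0.4 -6.5]
 d(cm) [0.14 0.08 4.14] w(deg) [-0.02  0.02 -0.01]
```

Request:
{"api": "apply_moves", "payload": {
  "series": [
    {"dx":0.1,"dy":0.1,"dz":0.8,"wx":0,"wy":0,"wz":0,"jaw":4},
    {"dx":0.1,"dy":0.1,"dz":1.8,"wx":0,"wy":0,"wz":0,"jaw":4},
    {"dx":0.1,"dy":0.1,"dz":2.7,"wx":0,"wy":0,"wz":0,"jaw":4},
    {"dx":0.1,"dy":0.1,"dz":3.4,"wx":0,"wy":0,"wz":0,"jaw":4},
    {"dx":0.1,"dy":0.1,"dz":3.8,"wx":0,"wy":0,"wz":0,"jaw":4},
    {"dx":0.1,"dy":0.1,"dz":4,"wx":0,"wy":0,"wz":0,"jaw":4},
    {"dx":0.1,"dy":0.1,"dz":4.1,"wx":0,"wy":0,"wz":0,"jaw":4},
    {"dx":0.1,"dy":0.1,"dz":4.1,"wx":0,"wy":0,"wz":0,"jaw":4},
    {"dx":0.1,"dy":0.1,"dz":4.1,"wx":0,"wy":0,"wz":0,"jaw":4},
    {"dx":0.1,"dy":0.1,"dz":4.1,"wx":0,"wy":0,"wz":0,"jaw":4}
  ]
}}

```text
time_s: 5.2
position: [0.4658, 0.1218, 0.0444]
tcp_rot: [0.0, 0.707, 0.707, 0.0]
ft_force: [0.6, -0.4, -4.2]
finger_gap: 0.0443
```

```bash
python3 plan.py .464 .1208 .045 0
```

```text
t 5.20 p [0.4658 0.1218 0.0444] theta -0.0 gap 0.0443 q6 0.25 F [ 0.6 -0.4 -4.2]
 d(cm) [-0.1  -0.18 -0.06] w(deg) [ 0.02 -0.   -0.02]
```

Request:
{"api": "apply_moves", "payload": {
  "series": [
    {"dx":0,"dy":-0.1,"dz":0.1,"wx":0,"wy":0,"wz":0,"jaw":4},
    {"dx":0,"dy":-0.1,"dz":0.15,"wx":0,"wy":0,"wz":0,"jaw":4},
    {"dx":0,"dy":-0.1,"dz":0.15,"wx":0,"wy":0,"wz":0,"jaw":4},
    {"dx":0,"dy":-0.1,"dz":0.15,"wx":0,"wy":0,"wz":0,"jaw":6.5},
    {"dx":0,"dy":-0.1,"dz":0.15,"wx":0,"wy":0,"wz":0,"jaw":6.5},
    {"dx":0,"dy":-0.1,"dz":0.15,"wx":0,"wy":0,"wz":0,"jaw":6.5},
    {"dx":0,"dy":-0.1,"dz":0.15,"wx":0,"wy":0,"wz":0,"jaw":6.5},
    {"dx":0,"dy":-0.1,"dz":0.15,"wx":0,"wy":0,"wz":0,"jaw":6.5},
    {"dx":0,"dy":-0.1,"dz":-1,"wx":0,"wy":0,"wz":0,"jaw":6.5},
    {"dx":0,"dy":-0.1,"dz":-3,"wx":0,"wy":0,"wz":0,"jaw":6.5}
  ]
}}

```text
time_s: 6.03
position: [0.4631, 0.1213, 0.0732]
tcp_rot: [-0.001, 0.707, 0.707, -0.002]
ft_force: [-0.7, 0.7, 0.6]
finger_gap: 0.0653
```

```bash
python3 plan.py .6611 .1688 .13 -14  .458 .1208 .12 0
```

```text
t 6.03 p [0.4631 0.1213 0.0732] theta -0.0 gap 0.0653 q6 0.25 F [-0.7  0.7  0.6]
 d(cm) [ 4.76 19.77 -5.76] w(deg) [-0.21  0.08 13.97]
 d(cm) [-0.05 -0.53 -4.68] w(deg) [-0.21  0.06 -0.03]
```

Request:
{"api": "apply_moves", "payload": {
  "series": [
    {"dx":0,"dy":0,"dz":-3,"wx":0,"wy":0,"wz":0,"jaw":6.5},
    {"dx":0,"dy":0,"dz":-5.5,"wx":0,"wy":0,"wz":0,"jaw":6.5},
    {"dx":0.6,"dy":3,"dz":-5.8,"wx":0,"wy":0,"wz":3,"jaw":6.5},
    {"dx":1.5,"dy":6.5,"dz":-5.8,"wx":0,"wy":0,"wz":6,"jaw":6.5},
    {"dx":2.4,"dy":10,"dz":-5.8,"wx":0,"wy":0,"wz":9,"jaw":6.5},
    {"dx":3.4,"dy":14,"dz":-5.8,"wx":0,"wy":0,"wz":12,"jaw":6.5},
    {"dx":4.2,"dy":17.5,"dz":-5.8,"wx":0,"wy":0,"wz":14,"jaw":6.5},
    {"dx":4.8,"dy":19.8,"dz":-5.8,"wx":0,"wy":0,"wz":14,"jaw":6.5},
    {"dx":4.8,"dy":19.8,"dz":-5.8,"wx":0,"wy":0,"wz":14,"jaw":6.5},
    {"dx":4.8,"dy":19.8,"dz":-5.8,"wx":0,"wy":0,"wz":14,"jaw":6.5}
  ]
}}

```text
time_s: 6.87
position: [0.6629, 0.1696, 0.1316]
tcp_rot: [-0.0, 0.788, 0.616, -0.0]
ft_force: [0.1, -0.7, -0.3]
finger_gap: 0.065
```

```bash
python3 plan.py .6611 .1688 .055 -14
```

```text
t 6.87 p [0.6629 0.1696 0.1316] theta -14.0 gap 0.0650 q6 0.49 F [ 0.1 -0.7 -0.3]
 d(cm) [-0.12 -0.14  7.66] w(deg) [-0.05  0.02 -0.02]
```

Request:
{"api": "apply_moves", "payload": {
  "series": [
    {"dx":-0.1,"dy":-0.1,"dz":1,"wx":0,"wy":0,"wz":0,"jaw":5},
    {"dx":-0.1,"dy":-0.1,"dz":2.5,"wx":0,"wy":0,"wz":0,"jaw":5},
    {"dx":-0.1,"dy":-0.1,"dz":4,"wx":0,"wy":0,"wz":0,"jaw":5},
    {"dx":-0.1,"dy":-0.1,"dz":5.5,"wx":0,"wy":0,"wz":0,"jaw":5},
    {"dx":-0.1,"dy":-0.1,"dz":6.8,"wx":0,"wy":0,"wz":0,"jaw":5},
    {"dx":-0.1,"dy":-0.1,"dz":7.5,"wx":0,"wy":0,"wz":0,"jaw":5},
    {"dx":-0.1,"dy":-0.1,"dz":7.5,"wx":0,"wy":0,"wz":0,"jaw":5},
    {"dx":-0.1,"dy":-0.1,"dz":7.5,"wx":0,"wy":0,"wz":0,"jaw":5},
    {"dx":-0.1,"dy":-0.1,"dz":7.5,"wx":0,"wy":0,"wz":0,"jaw":5},
    {"dx":-0.1,"dy":-0.1,"dz":7.5,"wx":0,"wy":0,"wz":0,"jaw":5}
  ]
}}

```text
time_s: 7.7
position: [0.662, 0.169, 0.0584]
tcp_rot: [0.0, 0.788, 0.615, 0.001]
ft_force: [0.5, -0.5, -0.7]
finger_gap: 0.0501
```

```bash
python3 plan.py .6611 .1688 .055 -14;python3 - <<'E'
from workcell import *
import cv2,numpy as np
v=[]
for n,(u,w) in(("top",(230,210)),("scene",(325,255))):
    p=capture(n)["pixels"][w-40:w+40,u-50:u+50]; v.append(cv2.resize(p,None,fx=3.9,fy=3.9,interpolation=2))
cv2.imwrite("pics/g2.png",np.hstack(v))
E
```

```text
t 7.70 p [0.662  0.169  0.0584] theta -14.0 gap 0.0501 q6 0.49 F [ 0.5 -0.5 -0.7]
 d(cm) [-0.04 -0.08  0.34] w(deg) [ 0.07 -0.04 -0.03]
```

View pics/g2.png

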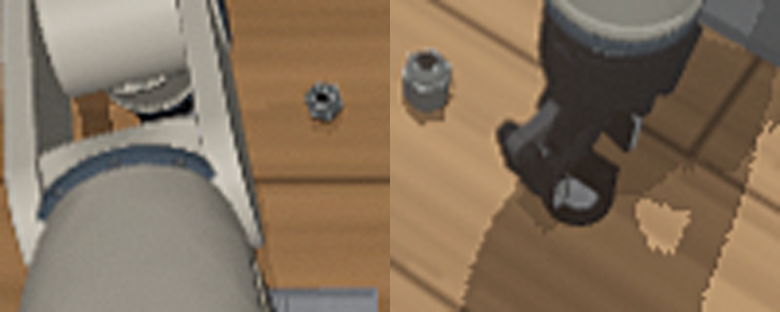

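The fingers straddle the wing at crop (560,150). Closing.

Request:
{"api": "apply_moves", "payload": {
  "series": [
    {"dx":0,"dy":-0.1,"dz":0.2,"wx":0,"wy":0,"wz":0,"jaw":0.6},
    {"dx":0,"dy":-0.1,"dz":0.2,"wx":0,"wy":0,"wz":0,"jaw":0.6},
    {"dx":0,"dy":-0.1,"dz":0.2,"wx":0,"wy":0,"wz":0,"jaw":0.6},
    {"dx":0,"dy":-0.1,"dz":0.2,"wx":0,"wy":0,"wz":0,"jaw":0.6},
    {"dx":0,"dy":-0.1,"dz":0.2,"wx":0,"wy":0,"wz":0,"jaw":0.6},
    {"dx":0,"dy":-0.1,"dz":0.2,"wx":0,"wy":0,"wz":0,"jaw":0.6},
    {"dx":0,"dy":-0.1,"dz":0.2,"wx":0,"wy":0,"wz":0,"jaw":0.6},
    {"dx":0,"dy":-0.1,"dz":0.2,"wx":0,"wy":0,"wz":0,"jaw":0.6},
    {"dx":0,"dy":-0.1,"dz":0.2,"wx":0,"wy":0,"wz":0,"jaw":0.6},
    {"dx":0,"dy":-0.1,"dz":0.2,"wx":0,"wy":0,"wz":0,"jaw":0.6}
  ]
}}

```text
time_s: 8.63
position: [0.6605, 0.169, 0.0556]
tcp_rot: [0.0, 0.788, 0.615, 0.0]
ft_force: [-0.5, -0.9, 3.2]
finger_gap: 0.0112
```

```bash
python3 plan.py .56 .1 .115 -14 .457 -.2118 .115 0
```

```text
t 8.63 p [0.6605 0.169  0.0556] theta -14.0 gap 0.0112 q6 0.49 F [-0.5 -0.9  3.2]
 d(cm) [-9.13 -8.07 -5.94] w(deg) [ 0.01 -0.   -0.03]
 d(cm) [-41.88 -10.51  -5.95] w(deg) [ 1.000e-02 -0.000e+00 -1.403e+01]
```

Request:
{"api": "apply_moves", "payload": {
  "series": [
    {"dx":0,"dy":0,"dz":-1,"wx":0,"wy":0,"wz":0,"jaw":0.6},
    {"dx":0,"dy":0,"dz":-3,"wx":0,"wy":0,"wz":0,"jaw":0.6},
    {"dx":-0.5,"dy":-1,"dz":-5,"wx":0,"wy":0,"wz":0,"jaw":0.6},
    {"dx":-2,"dy":-3,"dz":-5.8,"wx":0,"wy":0,"wz":0,"jaw":0.6},
    {"dx":-4.5,"dy":-5.5,"dz":-5.8,"wx":0,"wy":0,"wz":0,"jaw":0.6},
    {"dx":-7.5,"dy":-7.5,"dz":-5.8,"wx":0,"wy":0,"wz":0,"jaw":0.6},
    {"dx":-11,"dy":-8.3,"dz":-5.8,"wx":0,"wy":0,"wz":-1,"jaw":0.6},
    {"dx":-14.5,"dy":-8.5,"dz":-5.8,"wx":0,"wy":0,"wz":-3,"jaw":0.6},
    {"dx":-18,"dy":-8.8,"dz":-5.8,"wx":0,"wy":0,"wz":-4,"jaw":0.6},
    {"dx":-21.5,"dy":-9,"dz":-5.8,"wx":0,"wy":0,"wz":-6,"jaw":0.6}
  ]
}}

```text
time_s: 9.47
position: [0.5201, -0.0188, 0.1141]
tcp_rot: [0.0, 0.754, 0.656, 0.0]
ft_force: [0.7, -0.6, -0.4]
finger_gap: 0.0109
```

```bash
python3 plan.py  .457 -.2118 .105 0
```

```text
t 9.47 p [ 0.5201 -0.0188  0.1141] theta -7.9 gap 0.0109 q6 0.10 F [ 0.7 -0.6 -0.4]
 d(cm) [-19.99  -3.58   0.9 ] w(deg) [ 0.03 -0.   -7.95]
```

Request:
{"api": "apply_moves", "payload": {
  "series": [
    {"dx":-3,"dy":-0.5,"dz":0,"wx":0,"wy":0,"wz":-2,"jaw":0.6},
    {"dx":-6,"dy":-1.1,"dz":0.3,"wx":0,"wy":0,"wz":-4,"jaw":0.6},
    {"dx":-9.5,"dy":-1.7,"dz":0.5,"wx":0,"wy":0,"wz":-6,"jaw":0.6},
    {"dx":-13,"dy":-2.3,"dz":0.7,"wx":0,"wy":0,"wz":-8,"jaw":0.6},
    {"dx":-16,"dy":-2.9,"dz":0.9,"wx":0,"wy":0,"wz":-8,"jaw":0.6},
    {"dx":-18.5,"dy":-3.3,"dz":0.9,"wx":0,"wy":0,"wz":-8,"jaw":0.6},
    {"dx":-20,"dy":-3.6,"dz":0.9,"wx":0,"wy":0,"wz":-8,"jaw":0.6},
    {"dx":-20,"dy":-3.6,"dz":1.5,"wx":0,"wy":0,"wz":-8,"jaw":0.6},
    {"dx":-20,"dy":-3.6,"dz":2,"wx":0,"wy":0,"wz":-8,"jaw":0.6},
    {"dx":-20,"dy":-3.6,"dz":2,"wx":0,"wy":0,"wz":-8,"jaw":0.6}
  ]
}}

```text
time_s: 10.3
position: [0.4569, -0.2099, 0.0926]
tcp_rot: [-0.001, 0.707, 0.707, -0.0]
ft_force: [-0.4, 0.5, 0.7]
finger_gap: 0.011
```

```bash
python3 plan.py  .457 -.2118 .0588 0;python3 - <<'E'
from workcell import *
import cv2,numpy as np
v=[]
for n,(u,w) in(("top",(360,240)),("scene",(250,145))):
    p=capture(n)["pixels"][w-40:w+40,u-50:u+50]; v.append(cv2.resize(p,None,fx=3.9,fy=3.9,interpolation=2))
cv2.imwrite("pics/g3.png",np.hstack(v))
E
```

```text
t 10.30 p [ 0.4569 -0.2099  0.0926] theta -0.0 gap 0.0110 q6 -0.43 F [-0.4  0.5  0.7]
 d(cm) [-0.19  0.02  3.38] w(deg) [-0.07 -0.05 -0.05]
```

View pics/g3.png

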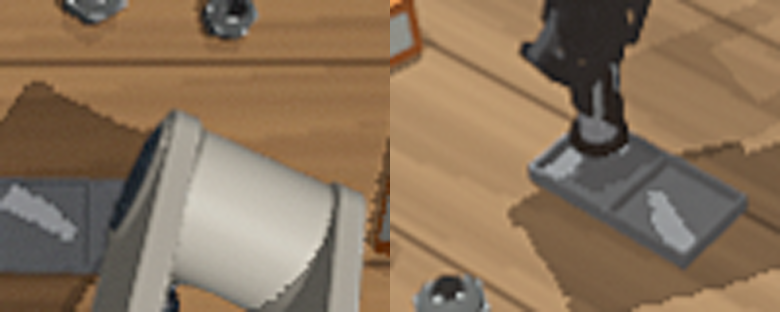

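The lock is held upright over the left compartment in the scene view. Lowering and releasing.

Request:
{"api": "apply_moves", "payload": {
  "series": [
    {"dx":-0.2,"dy":0,"dz":0.8,"wx":0,"wy":0,"wz":0,"jaw":0.6},
    {"dx":-0.2,"dy":0,"dz":1.7,"wx":0,"wy":0,"wz":0,"jaw":0.6},
    {"dx":-0.2,"dy":0,"dz":2.5,"wx":0,"wy":0,"wz":0,"jaw":0.6},
    {"dx":-0.2,"dy":0,"dz":3,"wx":0,"wy":0,"wz":0,"jaw":0.6},
    {"dx":-0.2,"dy":0,"dz":3.3,"wx":0,"wy":0,"wz":0,"jaw":0.6},
    {"dx":-0.2,"dy":0,"dz":3.4,"wx":0,"wy":0,"wz":0,"jaw":0.6},
    {"dx":-0.2,"dy":0,"dz":3.4,"wx":0,"wy":0,"wz":0,"jaw":0.6},
    {"dx":-0.2,"dy":0,"dz":3.4,"wx":0,"wy":0,"wz":0,"jaw":0.6},
    {"dx":-0.2,"dy":0,"dz":3.4,"wx":0,"wy":0,"wz":0,"jaw":0.6},
    {"dx":-0.2,"dy":0,"dz":3.4,"wx":0,"wy":0,"wz":0,"jaw":0.6}
  ]
}}

```text
time_s: 11.23
position: [0.4576, -0.2129, 0.0598]
tcp_rot: [0.0, 0.707, 0.707, 0.0]
ft_force: [-0.1, 0.2, -0.8]
finger_gap: 0.0112
```

```bash
python3 plan.py  .457 -.2118 .0586 0
```

```text
t 11.23 p [ 0.4576 -0.2129  0.0598] theta -0.0 gap 0.0112 q6 -0.44 F [-0.1  0.2 -0.8]
 d(cm) [ 0.11 -0.06  0.12] w(deg) [ 0.04  0.02 -0.03]
```

Request:
{"api": "apply_moves", "payload": {
  "series": [
    {"dx":0,"dy":0,"dz":0.1,"wx":0,"wy":0,"wz":0,"jaw":0.6},
    {"dx":0,"dy":0,"dz":0.2,"wx":0,"wy":0,"wz":0,"jaw":0.6},
    {"dx":0,"dy":0,"dz":0.2,"wx":0,"wy":0,"wz":0,"jaw":0.6},
    {"dx":0,"dy":0,"dz":0.2,"wx":0,"wy":0,"wz":0,"jaw":4.5},
    {"dx":0,"dy":0,"dz":0.2,"wx":0,"wy":0,"wz":0,"jaw":4.5},
    {"dx":0,"dy":0,"dz":0.2,"wx":0,"wy":0,"wz":0,"jaw":4.5},
    {"dx":0,"dy":0,"dz":0.2,"wx":0,"wy":0,"wz":0,"jaw":4.5},
    {"dx":0,"dy":0,"dz":0.2,"wx":0,"wy":0,"wz":0,"jaw":4.5},
    {"dx":0,"dy":0,"dz":-2,"wx":0,"wy":0,"wz":0,"jaw":4.5},
    {"dx":0,"dy":0,"dz":-5,"wx":0,"wy":0,"wz":0,"jaw":4.5}
  ]
}}

```text
time_s: 12.07
position: [0.4556, -0.2119, 0.1079]
tcp_rot: [-0.002, 0.707, 0.707, -0.001]
ft_force: [0.6, -0.2, 0.0]
finger_gap: 0.0449
```

```bash
python3 plan.py .6609 .0519 .13 46.7  .6609 .0519 .13 -13.3
```

```text
t 12.07 p [ 0.4556 -0.2119  0.1079] theta -0.0 gap 0.0449 q6 -0.44 F [ 0.6 -0.2  0. ]
 d(cm) [26.4  20.51 -2.25] w(deg) [ -0.21  -0.23 -46.73]
 d(cm) [26.4  20.51 -2.25] w(deg) [-0.29 -0.1  13.27]
```

Request:
{"api": "apply_moves", "payload": {
  "series": [
    {"dx":2,"dy":1.5,"dz":-2,"wx":0,"wy":0,"wz":1,"jaw":6},
    {"dx":5,"dy":4,"dz":-2.5,"wx":0,"wy":0,"wz":3,"jaw":6},
    {"dx":8.3,"dy":6.4,"dz":-2.5,"wx":0,"wy":0,"wz":5,"jaw":6},
    {"dx":11.5,"dy":8.9,"dz":-2.5,"wx":0,"wy":0,"wz":7,"jaw":6},
    {"dx":14.7,"dy":11.4,"dz":-2.5,"wx":0,"wy":0,"wz":9,"jaw":6},
    {"dx":18,"dy":14,"dz":-2.5,"wx":0,"wy":0,"wz":11,"jaw":6},
    {"dx":21.2,"dy":16.5,"dz":-2.5,"wx":0,"wy":0,"wz":13,"jaw":6},
    {"dx":24.2,"dy":18.8,"dz":-2.5,"wx":0,"wy":0,"wz":13.3,"jaw":6},
    {"dx":26.4,"dy":20.5,"dz":-2.5,"wx":0,"wy":0,"wz":13.3,"jaw":6},
    {"dx":26.4,"dy":20.5,"dz":-2.5,"wx":0,"wy":0,"wz":13.3,"jaw":6}
  ]
}}

```text
time_s: 12.9
position: [0.6656, 0.0556, 0.1344]
tcp_rot: [0.0, 0.783, 0.621, 0.002]
ft_force: [-0.6, 0.8, 0.8]
finger_gap: 0.0599
```

```bash
python3 plan.py .6609 .0519 .04 -13.3
python3 - <<'E'
from workcell import *
import cv2,numpy as np
v=[]
for n,(u,w) in(("top",(260,225)),("scene",(270,180))):
    p=capture(n)["pixels"][w-70:w+70,u-90:u+90]; v.append(cv2.resize(p,None,fx=2.2,fy=2.2,interpolation=2))
cv2.imwrite("pics/g4.png",np.hstack(v))
E
```

```text
t 12.90 p [0.6656 0.0556 0.1344] theta -13.2 gap 0.0599 q6 0.31 F [-0.6  0.8  0.8]
 d(cm) [-0.49 -0.39  9.44] w(deg) [ 0.14 -0.11  0.15]
```

View pics/g4.png

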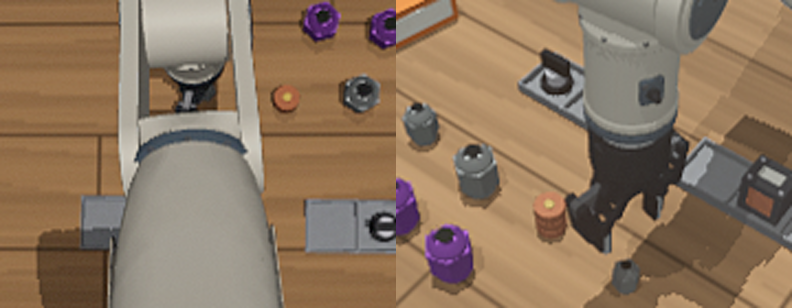

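The wing lock (scene crop 555,75) and the transformer (765,190) both stand upright in their compartments. Next is the small gland.

Request:
{"api": "apply_moves", "payload": {
  "series": [
    {"dx":-0.4,"dy":-0.3,"dz":1,"wx":0,"wy":0,"wz":0,"jaw":6},
    {"dx":-0.4,"dy":-0.3,"dz":2.5,"wx":0,"wy":0,"wz":0,"jaw":6},
    {"dx":-0.4,"dy":-0.3,"dz":4,"wx":0,"wy":0,"wz":0,"jaw":6},
    {"dx":-0.4,"dy":-0.3,"dz":5.5,"wx":0,"wy":0,"wz":0,"jaw":6},
    {"dx":-0.4,"dy":-0.3,"dz":7,"wx":0,"wy":0,"wz":0,"jaw":6},
    {"dx":-0.4,"dy":-0.3,"dz":8.3,"wx":0,"wy":0,"wz":0,"jaw":6},
    {"dx":-0.4,"dy":-0.3,"dz":9.2,"wx":0,"wy":0,"wz":0,"jaw":6},
    {"dx":-0.4,"dy":-0.3,"dz":9.2,"wx":0,"wy":0,"wz":0,"jaw":6},
    {"dx":-0.4,"dy":-0.3,"dz":9.2,"wx":0,"wy":0,"wz":0,"jaw":6},
    {"dx":-0.4,"dy":-0.3,"dz":9.2,"wx":0,"wy":0,"wz":0,"jaw":6}
  ]
}}

```text
time_s: 13.83
position: [0.659, 0.0477, 0.0431]
tcp_rot: [0.0, 0.784, 0.62, 0.0]
ft_force: [0.5, -0.7, -0.1]
finger_gap: 0.0602
```

```bash
python3 plan.py .6609 .0519 .04 -13.3
```

```text
t 13.83 p [0.659  0.0477 0.0431] theta -13.3 gap 0.0602 q6 0.30 F [ 0.5 -0.7 -0.1]
 d(cm) [0.45 0.09 0.31] w(deg) [ 0.05 -0.01 -0.05]
```

Request:
{"api": "apply_moves", "payload": {
  "series": [
    {"dx":0.4,"dy":0.1,"dz":0.3,"wx":0,"wy":0,"wz":0,"jaw":6},
    {"dx":0.4,"dy":0.1,"dz":0.3,"wx":0,"wy":0,"wz":0,"jaw":6},
    {"dx":0.4,"dy":0.1,"dz":0.3,"wx":0,"wy":0,"wz":0,"jaw":2},
    {"dx":0.4,"dy":0.1,"dz":0.3,"wx":0,"wy":0,"wz":0,"jaw":2},
    {"dx":0.4,"dy":0.1,"dz":0.3,"wx":0,"wy":0,"wz":0,"jaw":2},
    {"dx":0.4,"dy":0.1,"dz":0.3,"wx":0,"wy":0,"wz":0,"jaw":2},
    {"dx":0.4,"dy":0.1,"dz":0.3,"wx":0,"wy":0,"wz":0,"jaw":2},
    {"dx":0.4,"dy":0.1,"dz":0.3,"wx":0,"wy":0,"wz":0,"jaw":2},
    {"dx":0.4,"dy":0.1,"dz":0.3,"wx":0,"wy":0,"wz":0,"jaw":2},
    {"dx":0.4,"dy":0.1,"dz":0.3,"wx":0,"wy":0,"wz":0,"jaw":2}
  ],
  "newtons": 40
}}

```text
time_s: 14.67
position: [0.6608, 0.0517, 0.0399]
tcp_rot: [0.0, 0.784, 0.62, 0.0]
ft_force: [-1.7, -0.1, 6.0]
finger_gap: 0.0271
```

```bash
python3 plan.py .56 -.03 .1 0 .4584 -.1368 .1 0
```

```text
t 14.67 p [0.6608 0.0517 0.0399] theta -13.3 gap 0.0271 q6 0.31 F [-1.7 -0.1  6. ]
 d(cm) [-10.27  -7.92  -6.02] w(deg) [ 3.000e-02 -1.000e-02 -1.333e+01]
 d(cm) [-23.01 -15.34  -6.02] w(deg) [ 3.000e-02 -1.000e-02 -1.333e+01]
```

Request:
{"api": "apply_moves", "payload": {
  "series": [
    {"dx":0,"dy":0,"dz":-1,"wx":0,"wy":0,"wz":0,"jaw":2},
    {"dx":0,"dy":0,"dz":-3,"wx":0,"wy":0,"wz":0,"jaw":2},
    {"dx":-1,"dy":-1,"dz":-5,"wx":0,"wy":0,"wz":0,"jaw":2},
    {"dx":-4,"dy":-3.3,"dz":-6,"wx":0,"wy":0,"wz":-2,"jaw":2},
    {"dx":-7,"dy":-5.7,"dz":-6,"wx":0,"wy":0,"wz":-5,"jaw":2},
    {"dx":-10.3,"dy":-7.9,"dz":-6,"wx":0,"wy":0,"wz":-8,"jaw":2},
    {"dx":-13.5,"dy":-9.8,"dz":-6,"wx":0,"wy":0,"wz":-11,"jaw":2},
    {"dx":-17,"dy":-11.8,"dz":-6,"wx":0,"wy":0,"wz":-13.3,"jaw":2},
    {"dx":-20,"dy":-13.6,"dz":-6,"wx":0,"wy":0,"wz":-13.3,"jaw":2},
    {"dx":-22,"dy":-14.8,"dz":-6,"wx":0,"wy":0,"wz":-13.3,"jaw":2}
  ]
}}

```text
time_s: 15.5
position: [0.4631, -0.1298, 0.0997]
tcp_rot: [-0.0, 0.707, 0.707, -0.0]
ft_force: [-0.0, 0.2, 0.2]
finger_gap: 0.027
```

Request:
{"api": "apply_moves", "payload": {
  "series": [
    {"dx":-0.85,"dy":-0.5,"dz":0,"wx":0,"wy":0,"wz":0,"jaw":2},
    {"dx":-0.85,"dy":-0.5,"dz":0,"wx":0,"wy":0,"wz":0,"jaw":2},
    {"dx":-0.85,"dy":-0.5,"dz":0,"wx":0,"wy":0,"wz":0,"jaw":2},
    {"dx":-0.85,"dy":-0.5,"dz":0,"wx":0,"wy":0,"wz":0,"jaw":2},
    {"dx":-0.85,"dy":-0.5,"dz":0.8,"wx":0,"wy":0,"wz":0,"jaw":2},
    {"dx":-0.85,"dy":-0.5,"dz":1.6,"wx":0,"wy":0,"wz":0,"jaw":2},
    {"dx":-0.85,"dy":-0.5,"dz":2.4,"wx":0,"wy":0,"wz":0,"jaw":2},
    {"dx":-0.85,"dy":-0.5,"dz":3,"wx":0,"wy":0,"wz":0,"jaw":2},
    {"dx":-0.85,"dy":-0.5,"dz":3,"wx":0,"wy":0,"wz":0,"jaw":2},
    {"dx":-0.85,"dy":-0.5,"dz":3,"wx":0,"wy":0,"wz":0,"jaw":2}
  ]
}}

```text
time_s: 16.33
position: [0.4604, -0.1365, 0.0687]
tcp_rot: [-0.001, 0.707, 0.707, -0.0]
ft_force: [0.5, 0.1, 0.3]
finger_gap: 0.0272
```

```bash
python3 plan.py .4584 -.1368 .0429 0
python3 - <<'E'
from workcell import *
import cv2,numpy as np
v=[]
for n,(u,w) in(("top",(330,230)),("scene",(270,150))):
    p=capture(n)["pixels"][w-70:w+70,u-90:u+90]; v.append(cv2.resize(p,None,fx=2.2,fy=2.2,interpolation=2))
cv2.imwrite("pics/g5.png",np.hstack(v))
E
```

```text
t 16.33 p [ 0.4604 -0.1365  0.0687] theta -0.0 gap 0.0272 q6 -0.29 F [0.5 0.1 0.3]
 d(cm) [-0.03 -0.2   2.58] w(deg) [-0.09 -0.03 -0.01]
```

View pics/g5.png

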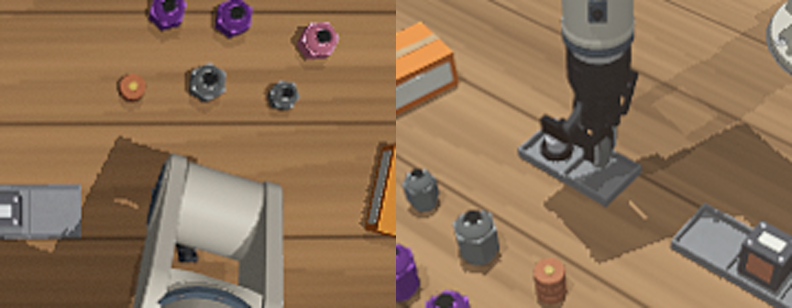

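The gland is held over the right-hand short compartment, next to the wing lock. Lowering and releasing.

Request:
{"api": "apply_moves", "payload": {
  "series": [
    {"dx":0,"dy":-0.1,"dz":0.7,"wx":0,"wy":0,"wz":0,"jaw":2},
    {"dx":0,"dy":-0.1,"dz":1.4,"wx":0,"wy":0,"wz":0,"jaw":2},
    {"dx":0,"dy":-0.1,"dz":1.9,"wx":0,"wy":0,"wz":0,"jaw":2},
    {"dx":0,"dy":-0.1,"dz":2.3,"wx":0,"wy":0,"wz":0,"jaw":2},
    {"dx":0,"dy":-0.1,"dz":2.5,"wx":0,"wy":0,"wz":0,"jaw":2},
    {"dx":0,"dy":-0.1,"dz":2.6,"wx":0,"wy":0,"wz":0,"jaw":2},
    {"dx":0,"dy":-0.1,"dz":2.6,"wx":0,"wy":0,"wz":0,"jaw":2},
    {"dx":0,"dy":-0.1,"dz":2.6,"wx":0,"wy":0,"wz":0,"jaw":2},
    {"dx":0,"dy":-0.1,"dz":2.6,"wx":0,"wy":0,"wz":0,"jaw":2},
    {"dx":0,"dy":-0.1,"dz":2.6,"wx":0,"wy":0,"wz":0,"jaw":2}
  ]
}}

```text
time_s: 17.27
position: [0.46, -0.1369, 0.0437]
tcp_rot: [0.0, 0.707, 0.707, 0.0]
ft_force: [1.0, 0.7, -0.4]
finger_gap: 0.0265
```

```bash
python3 plan.py .4584 -.1368 .0429 0
```

```text
t 17.27 p [ 0.46   -0.1369  0.0437] theta -0.0 gap 0.0265 q6 -0.29 F [ 1.   0.7 -0.4]
 d(cm) [ 0.   -0.16  0.08] w(deg) [ 0.02  0.01 -0.03]
```

Request:
{"api": "apply_moves", "payload": {
  "series": [
    {"dx":0,"dy":0,"dz":0.1,"wx":0,"wy":0,"wz":0,"jaw":2},
    {"dx":0,"dy":0,"dz":0.1,"wx":0,"wy":0,"wz":0,"jaw":2},
    {"dx":0,"dy":0,"dz":0.1,"wx":0,"wy":0,"wz":0,"jaw":2},
    {"dx":0,"dy":0,"dz":0.1,"wx":0,"wy":0,"wz":0,"jaw":5},
    {"dx":0,"dy":0,"dz":0.1,"wx":0,"wy":0,"wz":0,"jaw":5},
    {"dx":0,"dy":0,"dz":0.1,"wx":0,"wy":0,"wz":0,"jaw":5},
    {"dx":0,"dy":0,"dz":0.1,"wx":0,"wy":0,"wz":0,"jaw":5},
    {"dx":0,"dy":0,"dz":0.1,"wx":0,"wy":0,"wz":0,"jaw":5},
    {"dx":0,"dy":0,"dz":-2,"wx":0,"wy":0,"wz":0,"jaw":5},
    {"dx":0,"dy":0,"dz":-5,"wx":0,"wy":0,"wz":0,"jaw":5}
  ]
}}

```text
time_s: 18.1
position: [0.4579, -0.1362, 0.092]
tcp_rot: [-0.002, 0.707, 0.707, -0.001]
ft_force: [-0.5, -0.5, 0.7]
finger_gap: 0.0504
```

```bash
python3 plan.py .6463 -.0691 .13 0
```

```text
t 18.10 p [ 0.4579 -0.1362  0.092 ] theta -0.0 gap 0.0504 q6 -0.29 F [-0.5 -0.5  0.7]
 d(cm) [ 6.73 18.81 -3.89] w(deg) [-0.29 -0.09 -0.03]
```

Request:
{"api": "apply_moves", "payload": {
  "series": [
    {"dx":0,"dy":0,"dz":-2.5,"wx":0,"wy":0,"wz":0,"jaw":7},
    {"dx":1,"dy":3,"dz":-4,"wx":0,"wy":0,"wz":0,"jaw":7},
    {"dx":2.2,"dy":6,"dz":-4,"wx":0,"wy":0,"wz":0,"jaw":7},
    {"dx":3.4,"dy":9.4,"dz":-4,"wx":0,"wy":0,"wz":0,"jaw":7},
    {"dx":4.6,"dy":12.8,"dz":-4,"wx":0,"wy":0,"wz":0,"jaw":7},
    {"dx":5.8,"dy":16,"dz":-4,"wx":0,"wy":0,"wz":0,"jaw":7},
    {"dx":6.7,"dy":18.7,"dz":-4,"wx":0,"wy":0,"wz":0,"jaw":7},
    {"dx":6.7,"dy":18.7,"dz":-3,"wx":0,"wy":0,"wz":0,"jaw":7},
    {"dx":6.7,"dy":18.7,"dz":-2,"wx":0,"wy":0,"wz":0,"jaw":7},
    {"dx":6.7,"dy":18.7,"dz":-1,"wx":0,"wy":0,"wz":0,"jaw":7}
  ]
}}

```text
time_s: 18.93
position: [0.6457, -0.0699, 0.102]
tcp_rot: [-0.001, 0.707, 0.707, -0.001]
ft_force: [0.2, -0.8, 0.2]
finger_gap: 0.0699
```

```bash
python3 plan.py .6463 -.0691 .042 0
python3 - <<'E'
from workcell import *
import cv2,numpy as np
v=[]
for n,(u,w) in(("top",(300,225)),("scene",(260,180))):
    p=capture(n)["pixels"][w-70:w+70,u-90:u+90]; v.append(cv2.resize(p,None,fx=2.2,fy=2.2,interpolation=2))
cv2.imwrite("pics/g6.png",np.hstack(v))
E
```

```text
t 18.93 p [ 0.6457 -0.0699  0.102 ] theta -0.0 gap 0.0699 q6 -0.11 F [ 0.2 -0.8  0.2]
 d(cm) [0.08 0.07 6.  ] w(deg) [-0.1  -0.   -0.01]
```

View pics/g6.png

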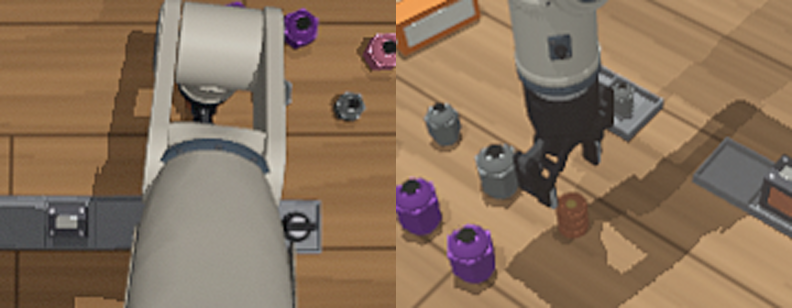

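The small gland stands in its compartment (scene crop 623,98), and the jaw is above the insulator (570,215). Descending.

Request:
{"api": "apply_moves", "payload": {
  "series": [
    {"dx":0.1,"dy":0,"dz":1,"wx":0,"wy":0,"wz":0,"jaw":7},
    {"dx":0.1,"dy":0,"dz":2.5,"wx":0,"wy":0,"wz":0,"jaw":7},
    {"dx":0.1,"dy":0,"dz":4,"wx":0,"wy":0,"wz":0,"jaw":7},
    {"dx":0.1,"dy":0,"dz":5.2,"wx":0,"wy":0,"wz":0,"jaw":7},
    {"dx":0.1,"dy":0,"dz":5.9,"wx":0,"wy":0,"wz":0,"jaw":7},
    {"dx":0.1,"dy":0,"dz":5.9,"wx":0,"wy":0,"wz":0,"jaw":7},
    {"dx":0.1,"dy":0,"dz":5.9,"wx":0,"wy":0,"wz":0,"jaw":7},
    {"dx":0.1,"dy":0,"dz":5.9,"wx":0,"wy":0,"wz":0,"jaw":3},
    {"dx":0.1,"dy":0,"dz":5.9,"wx":0,"wy":0,"wz":0,"jaw":3},
    {"dx":0.1,"dy":0,"dz":5.9,"wx":0,"wy":0,"wz":0,"jaw":3}
  ]
}}

```text
time_s: 19.87
position: [0.6475, -0.069, 0.0455]
tcp_rot: [0.001, 0.707, 0.707, 0.0]
ft_force: [-0.6, 0.2, 5.1]
finger_gap: 0.0367
```

Request:
{"api": "apply_moves", "payload": {
  "series": [
    {"dx":0,"dy":0,"dz":0,"wx":0,"wy":0,"wz":0,"jaw":3},
    {"dx":0,"dy":0,"dz":0,"wx":0,"wy":0,"wz":0,"jaw":3},
    {"dx":0,"dy":0,"dz":0,"wx":0,"wy":0,"wz":0,"jaw":3},
    {"dx":0,"dy":0,"dz":0,"wx":0,"wy":0,"wz":0,"jaw":3},
    {"dx":0,"dy":0,"dz":0,"wx":0,"wy":0,"wz":0,"jaw":3},
    {"dx":0,"dy":0,"dz":0,"wx":0,"wy":0,"wz":0,"jaw":3},
    {"dx":0,"dy":0,"dz":0,"wx":0,"wy":0,"wz":0,"jaw":3},
    {"dx":0,"dy":0,"dz":0,"wx":0,"wy":0,"wz":0,"jaw":3},
    {"dx":0,"dy":0,"dz":0,"wx":0,"wy":0,"wz":0,"jaw":3},
    {"dx":0,"dy":0,"dz":0,"wx":0,"wy":0,"wz":0,"jaw":3}
  ]
}}

```text
time_s: 20.7
position: [0.6474, -0.069, 0.0455]
tcp_rot: [0.001, 0.707, 0.707, 0.0]
ft_force: [-1.0, 0.1, 5.8]
finger_gap: 0.0367
```

```bash
python3 plan.py .62 .1958 .105 0 .464 .1958 .105 0
```

```text
t 20.70 p [ 0.6474 -0.069   0.0455] theta -0.0 gap 0.0367 q6 -0.11 F [-1.   0.1  5.8]
 d(cm) [26.47 -2.75 -5.96] w(deg) [ 0.08  0.01 -0.03]
 d(cm) [ 26.47 -18.35  -5.98] w(deg) [ 0.08  0.01 -0.03]
```

Request:
{"api": "apply_moves", "payload": {
  "series": [
    {"dx":0,"dy":0,"dz":-1,"wx":0,"wy":0,"wz":0,"jaw":3},
    {"dx":0.3,"dy":0,"dz":-3,"wx":0,"wy":0,"wz":0,"jaw":3},
    {"dx":1.5,"dy":-0.2,"dz":-5,"wx":0,"wy":0,"wz":0,"jaw":3},
    {"dx":4,"dy":-0.5,"dz":-6,"wx":0,"wy":0,"wz":0,"jaw":3},
    {"dx":7.5,"dy":-0.8,"dz":-6,"wx":0,"wy":0,"wz":0,"jaw":3},
    {"dx":11,"dy":-1.2,"dz":-6,"wx":0,"wy":0,"wz":0,"jaw":3},
    {"dx":14.5,"dy":-1.6,"dz":-6,"wx":0,"wy":0,"wz":0,"jaw":3},
    {"dx":18,"dy":-2,"dz":-6,"wx":0,"wy":0,"wz":0,"jaw":3},
    {"dx":21.5,"dy":-2.4,"dz":-6,"wx":0,"wy":0,"wz":0,"jaw":3},
    {"dx":24.5,"dy":-3.5,"dz":-6,"wx":0,"wy":0,"wz":0,"jaw":3}
  ]
}}

```text
time_s: 21.53
position: [0.6127, 0.1785, 0.1055]
tcp_rot: [0.0, 0.707, 0.707, 0.001]
ft_force: [-0.2, 0.3, -0.1]
finger_gap: 0.0367
```

Request:
{"api": "apply_moves", "payload": {
  "series": [
    {"dx":1.3,"dy":-2,"dz":0,"wx":0,"wy":0,"wz":0,"jaw":3},
    {"dx":2,"dy":-5,"dz":0,"wx":0,"wy":0,"wz":0,"jaw":3},
    {"dx":2,"dy":-8,"dz":0,"wx":0,"wy":0,"wz":0,"jaw":3},
    {"dx":2,"dy":-11,"dz":0,"wx":0,"wy":0,"wz":0,"jaw":3},
    {"dx":2,"dy":-13.5,"dz":0,"wx":0,"wy":0,"wz":0,"jaw":3},
    {"dx":2,"dy":-14.8,"dz":0,"wx":0,"wy":0,"wz":0,"jaw":3},
    {"dx":2,"dy":-14.8,"dz":0,"wx":0,"wy":0,"wz":0,"jaw":3},
    {"dx":2,"dy":-14.8,"dz":1,"wx":0,"wy":0,"wz":0,"jaw":3},
    {"dx":2,"dy":-14.8,"dz":2,"wx":0,"wy":0,"wz":0,"jaw":3},
    {"dx":2,"dy":-14.8,"dz":2.5,"wx":0,"wy":0,"wz":0,"jaw":3}
  ]
}}

```text
time_s: 22.37
position: [0.4647, 0.1961, 0.0782]
tcp_rot: [0.0, 0.707, 0.707, -0.0]
ft_force: [-0.6, -0.2, -0.4]
finger_gap: 0.0367
```

```bash
python3 plan.py .464 .1958 .0485 0
python3 - <<'E'
from workcell import *
import cv2,numpy as np
v=[]
for n,(u,w) in(("top",(230,240)),("scene",(360,190))):
    p=capture(n)["pixels"][w-70:w+70,u-90:u+90]; v.append(cv2.resize(p,None,fx=2.2,fy=2.2,interpolation=2))
cv2.imwrite("pics/g7.png",np.hstack(v))
E
```

```text
t 22.37 p [0.4647 0.1961 0.0782] theta -0.0 gap 0.0367 q6 0.40 F [-0.6 -0.2 -0.4]
 d(cm) [-0.03 -0.07  2.97] w(deg) [-0.    0.   -0.05]
```

View pics/g7.png

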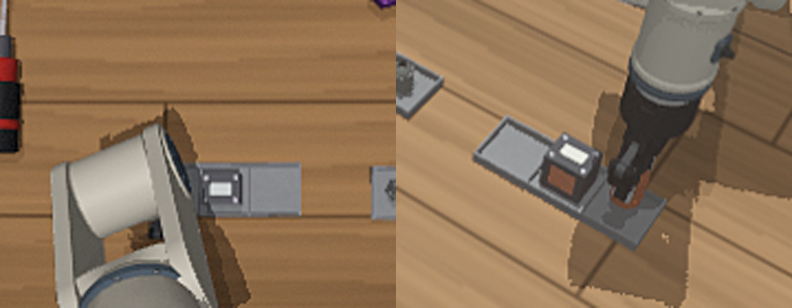

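Request:
{"api": "apply_moves", "payload": {
  "series": [
    {"dx":0,"dy":0,"dz":0.8,"wx":0,"wy":0,"wz":0,"jaw":3},
    {"dx":0,"dy":0,"dz":1.6,"wx":0,"wy":0,"wz":0,"jaw":3},
    {"dx":0,"dy":0,"dz":2.2,"wx":0,"wy":0,"wz":0,"jaw":3},
    {"dx":0,"dy":0,"dz":2.6,"wx":0,"wy":0,"wz":0,"jaw":3},
    {"dx":0,"dy":0,"dz":2.8,"wx":0,"wy":0,"wz":0,"jaw":3},
    {"dx":0,"dy":0,"dz":2.9,"wx":0,"wy":0,"wz":0,"jaw":3},
    {"dx":0,"dy":0,"dz":2.9,"wx":0,"wy":0,"wz":0,"jaw":3},
    {"dx":0,"dy":0,"dz":2.9,"wx":0,"wy":0,"wz":0,"jaw":3},
    {"dx":0,"dy":0,"dz":2.9,"wx":0,"wy":0,"wz":0,"jaw":3},
    {"dx":0,"dy":0,"dz":2.9,"wx":0,"wy":0,"wz":0,"jaw":3}
  ]
}}

```text
time_s: 23.3
position: [0.4642, 0.1963, 0.0507]
tcp_rot: [0.0, 0.707, 0.707, 0.0]
ft_force: [-0.5, 0.2, 0.3]
finger_gap: 0.0366
```

```bash
python3 plan.py .464 .1958 .0485 0
```

```text
t 23.30 p [0.4642 0.1963 0.0507] theta -0.0 gap 0.0366 q6 0.40 F [-0.5  0.2  0.3]
 d(cm) [-0.05 -0.02  0.22] w(deg) [ 0.03 -0.01 -0.03]
```

Request:
{"api": "apply_moves", "payload": {
  "series": [
    {"dx":0,"dy":0,"dz":0.15,"wx":0,"wy":0,"wz":0,"jaw":3},
    {"dx":0,"dy":0,"dz":0.25,"wx":0,"wy":0,"wz":0,"jaw":3},
    {"dx":0,"dy":0,"dz":0.25,"wx":0,"wy":0,"wz":0,"jaw":3},
    {"dx":0,"dy":0,"dz":0.25,"wx":0,"wy":0,"wz":0,"jaw":5.5},
    {"dx":0,"dy":0,"dz":0.25,"wx":0,"wy":0,"wz":0,"jaw":5.5},
    {"dx":0,"dy":0,"dz":0.25,"wx":0,"wy":0,"wz":0,"jaw":5.5},
    {"dx":0,"dy":0,"dz":0.25,"wx":0,"wy":0,"wz":0,"jaw":5.5},
    {"dx":0,"dy":0,"dz":0.25,"wx":0,"wy":0,"wz":0,"jaw":5.5},
    {"dx":0,"dy":0,"dz":-2,"wx":0,"wy":0,"wz":0,"jaw":5.5},
    {"dx":0,"dy":0,"dz":-5,"wx":0,"wy":0,"wz":0,"jaw":5.5}
  ]
}}

```text
time_s: 24.13
position: [0.4622, 0.1954, 0.099]
tcp_rot: [-0.001, 0.707, 0.707, -0.002]
ft_force: [-0.4, -0.2, -0.4]
finger_gap: 0.0554
```

```bash
python3 plan.py .6533 -.1802 .145 84.9 .6533 -.1802 .145 -35.1;  python3 plan.py .6533 -.1802 .145 24.9
```

```text
t 24.13 p [0.4622 0.1954 0.099 ] theta -0.0 gap 0.0554 q6 0.40 F [-0.4 -0.2 -0.4]
 d(cm) [-37.56  19.11  -4.62] w(deg) [ -0.31  -0.11 -84.93]
 d(cm) [-37.56  19.11  -4.62] w(deg) [-0.23  0.2  35.07]
t 24.13 p [0.4622 0.1954 0.099 ] theta -0.0 gap 0.0554 q6 0.40 F [-0.4 -0.2 -0.4]
 d(cm) [-37.56  19.11  -4.62] w(deg) [ -0.3    0.05 -24.93]
```

Request:
{"api": "apply_moves", "payload": {
  "series": [
    {"dx":0,"dy":0,"dz":-2.5,"wx":0,"wy":0,"wz":-3,"jaw":7.5},
    {"dx":-2,"dy":1.5,"dz":-4.5,"wx":0,"wy":0,"wz":-9,"jaw":7.5},
    {"dx":-5,"dy":4,"dz":-5,"wx":0,"wy":0,"wz":-15,"jaw":7.5},
    {"dx":-8.5,"dy":6,"dz":-5,"wx":0,"wy":0,"wz":-21,"jaw":7.5},
    {"dx":-12,"dy":8,"dz":-5,"wx":0,"wy":0,"wz":-27,"jaw":7.5},
    {"dx":-15.5,"dy":10,"dz":-5,"wx":0,"wy":0,"wz":-33,"jaw":7.5},
    {"dx":-19,"dy":12,"dz":-5,"wx":0,"wy":0,"wz":-39,"jaw":7.5},
    {"dx":-22.5,"dy":14,"dz":-5,"wx":0,"wy":0,"wz":-45,"jaw":7.5},
    {"dx":-26,"dy":16,"dz":-5,"wx":0,"wy":0,"wz":-51,"jaw":7.5},
    {"dx":-29.5,"dy":17.5,"dz":-5,"wx":0,"wy":0,"wz":-57,"jaw":7.5}
  ]
}}

```text
time_s: 24.97
position: [0.64, -0.1009, 0.1504]
tcp_rot: [0.0, 0.282, 0.959, 0.0]
ft_force: [0.2, 0.4, -0.2]
finger_gap: 0.0747
```

```bash
python3 plan.py .6533 -.1802 .125 84.9
```

```text
t 24.97 p [ 0.64   -0.1009  0.1504] theta 57.3 gap 0.0747 q6 -1.16 F [ 0.2  0.4 -0.2]
 d(cm) [-5.4  -5.95  2.54] w(deg) [ 1.000e-02  3.000e-02 -2.764e+01]
```

Request:
{"api": "apply_moves", "payload": {
  "series": [
    {"dx":-2,"dy":-2.2,"dz":0,"wx":0,"wy":0,"wz":-6,"jaw":7.5},
    {"dx":-4,"dy":-4.4,"dz":0,"wx":0,"wy":0,"wz":-12,"jaw":7.5},
    {"dx":-5.4,"dy":-6,"dz":0,"wx":0,"wy":0,"wz":-18,"jaw":7.5},
    {"dx":-5.4,"dy":-6,"dz":0,"wx":0,"wy":0,"wz":-24,"jaw":7.5},
    {"dx":-5.4,"dy":-6,"dz":0.5,"wx":0,"wy":0,"wz":-27.6,"jaw":7.5},
    {"dx":-5.4,"dy":-6,"dz":1.5,"wx":0,"wy":0,"wz":-27.6,"jaw":7.5},
    {"dx":-5.4,"dy":-6,"dz":2.5,"wx":0,"wy":0,"wz":-27.6,"jaw":7.5},
    {"dx":-5.4,"dy":-6,"dz":2.5,"wx":0,"wy":0,"wz":-27.6,"jaw":7.5},
    {"dx":-5.4,"dy":-6,"dz":2.5,"wx":0,"wy":0,"wz":-27.6,"jaw":7.5},
    {"dx":-5.4,"dy":-6,"dz":2.5,"wx":0,"wy":0,"wz":-27.6,"jaw":7.5}
  ]
}}

```text
time_s: 25.8
position: [0.6514, -0.1783, 0.1253]
tcp_rot: [-0.0, 0.048, 0.999, 0.0]
ft_force: [0.1, -0.2, 0.4]
finger_gap: 0.075
```

```bash
python3 plan.py .6533 -.1802 .043 84.9
python3 - <<'E'
from workcell import *
import cv2,numpy as np
v=[]
for n,(u,w) in(("top",(330,225)),("scene",(230,180))):
    p=capture(n)["pixels"][w-70:w+70,u-90:u+90]; v.append(cv2.resize(p,None,fx=2.2,fy=2.2,interpolation=2))
cv2.imwrite("pics/g8.png",np.hstack(v))
E
```

```text
t 25.80 p [ 0.6514 -0.1783  0.1253] theta 84.5 gap 0.0750 q6 -1.74 F [ 0.1 -0.2  0.4]
 d(cm) [-0.21 -0.18  8.23] w(deg) [ 0.   -0.02 -0.36]
```

View pics/g8.png

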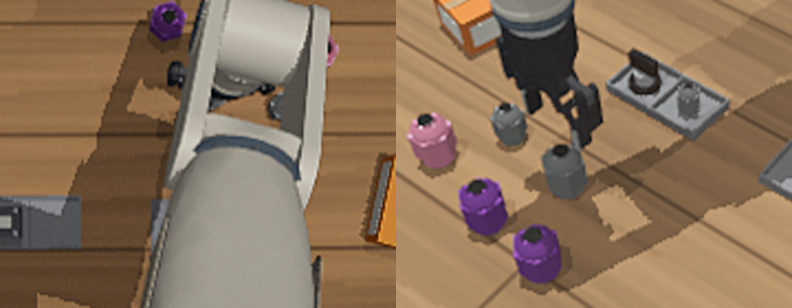

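The jaw is above the large grey gland (scene crop 565,170), clear of the medium one (508,125). Descending.

Request:
{"api": "apply_moves", "payload": {
  "series": [
    {"dx":-0.2,"dy":-0.2,"dz":1,"wx":0,"wy":0,"wz":-0.4,"jaw":7.5},
    {"dx":-0.2,"dy":-0.2,"dz":2.5,"wx":0,"wy":0,"wz":-0.4,"jaw":7.5},
    {"dx":-0.2,"dy":-0.2,"dz":4,"wx":0,"wy":0,"wz":-0.4,"jaw":7.5},
    {"dx":-0.2,"dy":-0.2,"dz":5.5,"wx":0,"wy":0,"wz":-0.4,"jaw":7.5},
    {"dx":-0.2,"dy":-0.2,"dz":7,"wx":0,"wy":0,"wz":-0.4,"jaw":7.5},
    {"dx":-0.2,"dy":-0.2,"dz":8,"wx":0,"wy":0,"wz":-0.4,"jaw":7.5},
    {"dx":-0.2,"dy":-0.2,"dz":8.2,"wx":0,"wy":0,"wz":-0.4,"jaw":7.5},
    {"dx":-0.2,"dy":-0.2,"dz":8.2,"wx":0,"wy":0,"wz":-0.4,"jaw":7.5},
    {"dx":-0.2,"dy":-0.2,"dz":8.2,"wx":0,"wy":0,"wz":-0.4,"jaw":7.5},
    {"dx":-0.2,"dy":-0.2,"dz":8.2,"wx":0,"wy":0,"wz":-0.4,"jaw":7.5}
  ]
}}

```text
time_s: 26.73
position: [0.6539, -0.181, 0.0443]
tcp_rot: [0.001, 0.044, 0.999, -0.0]
ft_force: [0.3, -0.4, 0.6]
finger_gap: 0.0751
```

```bash
python3 plan.py .6533 -.1802 .043 84.9
```

```text
t 26.73 p [ 0.6539 -0.181   0.0443] theta 85.0 gap 0.0751 q6 -1.76 F [ 0.3 -0.4  0.6]
 d(cm) [0.07 0.07 0.13] w(deg) [-0.02  0.08  0.07]
```

Request:
{"api": "apply_moves", "payload": {
  "series": [
    {"dx":0,"dy":0,"dz":0.1,"wx":0,"wy":0,"wz":0,"jaw":4},
    {"dx":0,"dy":0,"dz":0.1,"wx":0,"wy":0,"wz":0,"jaw":4},
    {"dx":0,"dy":0,"dz":0.1,"wx":0,"wy":0,"wz":0,"jaw":4},
    {"dx":0,"dy":0,"dz":0.1,"wx":0,"wy":0,"wz":0,"jaw":4},
    {"dx":0,"dy":0,"dz":0.1,"wx":0,"wy":0,"wz":0,"jaw":4},
    {"dx":0,"dy":0,"dz":0.1,"wx":0,"wy":0,"wz":0,"jaw":4},
    {"dx":0,"dy":0,"dz":0.1,"wx":0,"wy":0,"wz":0,"jaw":4},
    {"dx":0,"dy":0,"dz":0.1,"wx":0,"wy":0,"wz":0,"jaw":4},
    {"dx":0,"dy":0,"dz":0.1,"wx":0,"wy":0,"wz":0,"jaw":4},
    {"dx":0,"dy":0,"dz":0.1,"wx":0,"wy":0,"wz":0,"jaw":4}
  ]
}}

```text
time_s: 27.57
position: [0.6537, -0.181, 0.0432]
tcp_rot: [0.001, 0.044, 0.999, -0.0]
ft_force: [0.5, 0.3, 5.3]
finger_gap: 0.0475
```

```bash
python3 plan.py .464 .0458 .093 0
```

```text
t 27.57 p [ 0.6537 -0.181   0.0432] theta 85.0 gap 0.0475 q6 -1.76 F [0.5 0.3 5.3]
 d(cm) [20.88 20.92 -5.01] w(deg) [4.000e-02 6.000e-02 8.497e+01]
```

Request:
{"api": "apply_moves", "payload": {
  "series": [
    {"dx":0,"dy":0,"dz":-1,"wx":0,"wy":0,"wz":0,"jaw":4},
    {"dx":0,"dy":0,"dz":-3,"wx":0,"wy":0,"wz":0,"jaw":4},
    {"dx":1,"dy":1,"dz":-4.5,"wx":0,"wy":0,"wz":4,"jaw":4},
    {"dx":2.5,"dy":2.5,"dz":-5,"wx":0,"wy":0,"wz":10,"jaw":4},
    {"dx":4.5,"dy":4.5,"dz":-5,"wx":0,"wy":0,"wz":16,"jaw":4},
    {"dx":6.5,"dy":6.5,"dz":-5,"wx":0,"wy":0,"wz":22,"jaw":4},
    {"dx":8.5,"dy":8.5,"dz":-5,"wx":0,"wy":0,"wz":28,"jaw":4},
    {"dx":10.5,"dy":10.5,"dz":-5,"wx":0,"wy":0,"wz":34,"jaw":4},
    {"dx":12.5,"dy":12.5,"dz":-5,"wx":0,"wy":0,"wz":40,"jaw":4},
    {"dx":14.5,"dy":14.5,"dz":-5,"wx":0,"wy":0,"wz":46,"jaw":4}
  ]
}}

```text
time_s: 28.4
position: [0.5203, -0.0228, 0.0928]
tcp_rot: [-0.0, 0.433, 0.901, 0.0]
ft_force: [0.1, 0.4, -1.6]
finger_gap: 0.0477
```

```bash
python3 plan.py .464 .0458 .093 0
```

```text
t 28.40 p [ 0.5203 -0.0228  0.0928] theta 38.7 gap 0.0477 q6 -0.72 F [ 0.1  0.4 -1.6]
 d(cm) [ 8.88 -0.11 -0.02] w(deg) [-0.   -0.   38.66]
```

Request:
{"api": "apply_moves", "payload": {
  "series": [
    {"dx":1.8,"dy":0,"dz":0,"wx":0,"wy":0,"wz":6,"jaw":4},
    {"dx":3.5,"dy":0,"dz":0,"wx":0,"wy":0,"wz":12,"jaw":4},
    {"dx":5.2,"dy":0,"dz":0,"wx":0,"wy":0,"wz":18,"jaw":4},
    {"dx":6.7,"dy":0,"dz":0,"wx":0,"wy":0,"wz":24,"jaw":4},
    {"dx":8,"dy":-0.1,"dz":0,"wx":0,"wy":0,"wz":30,"jaw":4},
    {"dx":8.9,"dy":-0.1,"dz":0,"wx":0,"wy":0,"wz":35,"jaw":4},
    {"dx":8.9,"dy":-0.1,"dz":0,"wx":0,"wy":0,"wz":38.7,"jaw":4},
    {"dx":8.9,"dy":-0.1,"dz":0,"wx":0,"wy":0,"wz":38.7,"jaw":4},
    {"dx":8.9,"dy":-0.1,"dz":0.5,"wx":0,"wy":0,"wz":38.7,"jaw":4},
    {"dx":8.9,"dy":-0.1,"dz":1,"wx":0,"wy":0,"wz":38.7,"jaw":4}
  ]
}}

```text
time_s: 29.23
position: [0.4653, 0.0448, 0.0825]
tcp_rot: [0.0, 0.705, 0.71, 0.0]
ft_force: [-0.3, 0.9, -1.4]
finger_gap: 0.0471
```

```bash
python3 plan.py .464 .0458 .0462 0
python3 - <<'E'
from workcell import *
import cv2,numpy as np
v=[]
for n,(u,w) in(("top",(250,235)),("scene",(340,190))):
    p=capture(n)["pixels"][w-70:w+70,u-90:u+90]; v.append(cv2.resize(p,None,fx=2.2,fy=2.2,interpolation=2))
cv2.imwrite("pics/g9.png",np.hstack(v))
E
```

```text
t 29.23 p [0.4653 0.0448 0.0825] theta 0.4 gap 0.0471 q6 0.09 F [-0.3  0.9 -1.4]
 d(cm) [ 0.1  -0.13  3.63] w(deg) [ 0.07 -0.    0.39]
```

View pics/g9.png

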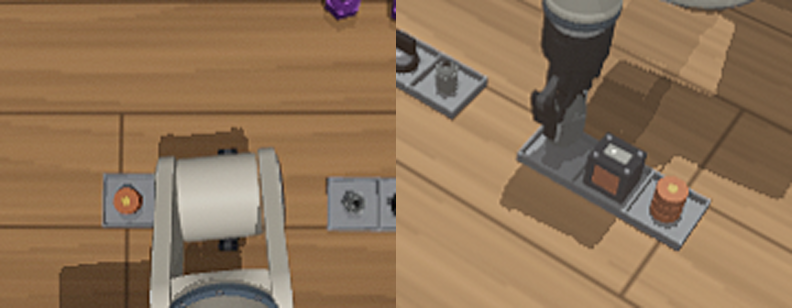

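The insulator stands in its compartment (scene crop 672,200), and the large gland is over the free end compartment. Lowering.

Request:
{"api": "apply_moves", "payload": {
  "series": [
    {"dx":0.1,"dy":-0.1,"dz":0.8,"wx":0,"wy":0,"wz":0,"jaw":4},
    {"dx":0.1,"dy":-0.1,"dz":1.7,"wx":0,"wy":0,"wz":0,"jaw":4},
    {"dx":0.1,"dy":-0.1,"dz":2.5,"wx":0,"wy":0,"wz":0,"jaw":4},
    {"dx":0.1,"dy":-0.1,"dz":3.1,"wx":0,"wy":0,"wz":0,"jaw":4},
    {"dx":0.1,"dy":-0.1,"dz":3.4,"wx":0,"wy":0,"wz":0,"jaw":4},
    {"dx":0.1,"dy":-0.1,"dz":3.6,"wx":0,"wy":0,"wz":0,"jaw":4},
    {"dx":0.1,"dy":-0.1,"dz":3.6,"wx":0,"wy":0,"wz":0,"jaw":4},
    {"dx":0.1,"dy":-0.1,"dz":3.6,"wx":0,"wy":0,"wz":0,"jaw":4},
    {"dx":0.1,"dy":-0.1,"dz":3.6,"wx":0,"wy":0,"wz":0,"jaw":4},
    {"dx":0.1,"dy":-0.1,"dz":3.6,"wx":0,"wy":0,"wz":0,"jaw":4}
  ]
}}

```text
time_s: 30.17
position: [0.4638, 0.0459, 0.0465]
tcp_rot: [0.0, 0.705, 0.709, 0.0]
ft_force: [0.0, -0.5, -0.3]
finger_gap: 0.0474
```

```bash
python3 plan.py .464 .0458 .0462 0
```

```text
t 30.17 p [0.4638 0.0459 0.0465] theta 0.3 gap 0.0474 q6 0.09 F [ 0.  -0.5 -0.3]
 d(cm) [-0.01  0.02  0.03] w(deg) [ 0.01 -0.    0.27]
```

Request:
{"api": "apply_moves", "payload": {
  "series": [
    {"dx":0,"dy":0,"dz":0.1,"wx":0,"wy":0,"wz":0,"jaw":4},
    {"dx":0,"dy":0,"dz":0.1,"wx":0,"wy":0,"wz":0,"jaw":4},
    {"dx":0,"dy":0,"dz":0.1,"wx":0,"wy":0,"wz":0,"jaw":6.8},
    {"dx":0,"dy":0,"dz":0.1,"wx":0,"wy":0,"wz":0,"jaw":6.8},
    {"dx":0,"dy":0,"dz":0.1,"wx":0,"wy":0,"wz":0,"jaw":6.8},
    {"dx":0,"dy":0,"dz":0.1,"wx":0,"wy":0,"wz":0,"jaw":6.8},
    {"dx":0,"dy":0,"dz":0.1,"wx":0,"wy":0,"wz":0,"jaw":6.8},
    {"dx":0,"dy":0,"dz":-2,"wx":0,"wy":0,"wz":0,"jaw":6.8},
    {"dx":0,"dy":0,"dz":-5,"wx":0,"wy":0,"wz":0,"jaw":6.8},
    {"dx":0,"dy":0,"dz":-8,"wx":0,"wy":0,"wz":0,"jaw":6.8}
  ]
}}

```text
time_s: 31.0
position: [0.4628, 0.0458, 0.1267]
tcp_rot: [-0.001, 0.705, 0.709, -0.001]
ft_force: [0.8, 0.7, 0.5]
finger_gap: 0.0679
```

```bash
python3 plan.py .35 .40 .26 45
```

```text
t 31.00 p [0.4628 0.0458 0.1267] theta 0.3 gap 0.0679 q6 0.09 F [0.8 0.7 0.5]
 d(cm) [ 35.47 -11.14 -13.31] w(deg) [-1.500e-01 -4.000e-02 -4.473e+01]
```

Moving the arm aside for a clear look.

Request:
{"api": "apply_moves", "payload": {
  "series": [
    {"dx":0,"dy":0,"dz":-4,"wx":0,"wy":0,"wz":0,"jaw":6.8},
    {"dx":0,"dy":0,"dz":-8,"wx":0,"wy":0,"wz":0,"jaw":6.8},
    {"dx":3,"dy":-1,"dz":-10,"wx":0,"wy":0,"wz":-5,"jaw":6.8},
    {"dx":7,"dy":-2,"dz":-12,"wx":0,"wy":0,"wz":-10,"jaw":6.8},
    {"dx":11,"dy":-3,"dz":-13,"wx":0,"wy":0,"wz":-15,"jaw":6.8},
    {"dx":15,"dy":-4.5,"dz":-13,"wx":0,"wy":0,"wz":-20,"jaw":6.8},
    {"dx":19,"dy":-6,"dz":-13,"wx":0,"wy":0,"wz":-25,"jaw":6.8},
    {"dx":23,"dy":-7,"dz":-13,"wx":0,"wy":0,"wz":-30,"jaw":6.8},
    {"dx":27,"dy":-8.5,"dz":-13,"wx":0,"wy":0,"wz":-36,"jaw":6.8},
    {"dx":31,"dy":-10,"dz":-13,"wx":0,"wy":0,"wz":-42,"jaw":6.8}
  ]
}}

```text
time_s: 31.83
position: [0.3641, 0.3494, 0.2566]
tcp_rot: [0.0, 0.402, 0.916, 0.0]
ft_force: [0.5, -0.9, 0.3]
finger_gap: 0.0679
```

Request:
{"api": "apply_moves", "payload": {
  "series": [
    {"dx":2,"dy":-1,"dz":0,"wx":0,"wy":0,"wz":0,"jaw":6.8},
    {"dx":4,"dy":-2,"dz":0,"wx":0,"wy":0,"wz":0,"jaw":6.8},
    {"dx":6,"dy":-3,"dz":0,"wx":0,"wy":0,"wz":0,"jaw":6.8},
    {"dx":8,"dy":-4,"dz":0,"wx":0,"wy":0,"wz":0,"jaw":6.8},
    {"dx":10,"dy":-5,"dz":0,"wx":0,"wy":0,"wz":0,"jaw":6.8},
    {"dx":10,"dy":-5,"dz":0,"wx":0,"wy":0,"wz":0,"jaw":6.8},
    {"dx":10,"dy":-5,"dz":0,"wx":0,"wy":0,"wz":0,"jaw":6.8},
    {"dx":10,"dy":-5,"dz":0,"wx":0,"wy":0,"wz":0,"jaw":6.8},
    {"dx":10,"dy":-5,"dz":0,"wx":0,"wy":0,"wz":0,"jaw":6.8},
    {"dx":10,"dy":-5,"dz":0,"wx":0,"wy":0,"wz":0,"jaw":6.8}
  ]
}}

```text
time_s: 32.67
position: [0.2617, 0.3877, 0.2564]
tcp_rot: [0.0, 0.405, 0.914, -0.0]
ft_force: [-0.0, 0.6, 0.6]
finger_gap: 0.068
```

```bash
python3 plan.py
python3 - <<'E'
from workcell import *
from fit import *
v=[]
for n,(u,w) in(("top",(270,225)),("scene",(300,170))):
    c=capture(n); pickle.dump(c,open(n+"1.pkl","wb"))
    cv2.imwrite(f"pics/{n}_end.png",c["pixels"])
    p=c["pixels"][w-55:w+55,u-130:u+130]; v.append(cv2.resize(p,None,fx=3,fy=2.7 if 0 else 3,interpolation=2)[:300])
    if n=="top":
        o=cv2.absdiff(c["pixels"],pickle.load(open("top0.pkl","rb"))["pixels"]).max(2)
        print("diff medium",o[190:215,355:382].mean(),"drill",o[165:245,80:155].mean(),"carton",o[220:275,400:450].mean())
        # tops: expected pixel of top centre for each part at compartment centre
        for k,(x,y,z) in dict(large=(.464,.0458,.073),trans=(.4641,.1208,.058),ins=(.464,.1958,.048),small=(.4584,-.1368,.047),wing=(.457,-.2118,.055)).items(): print(k,proj(c,[x,y,z]).round(1))
cv2.imwrite("pics/end.png",np.vstack(v)[:600,:800])
E
```

```text
t 32.67 p [0.2617 0.3877 0.2564] theta 42.2 gap 0.0680 q6 0.24 F [-0.   0.6  0.6]
diff medium 2.994074074074074 drill 3.3598333333333334 carton 2.9734545454545454
large [[263.8 255.3]]
trans [[240.1 255.3]]
ins [[216.8 255.4]]
small [[321.7 257.1]]
wing [[345.7 257.4]]
```

View pics/end.png

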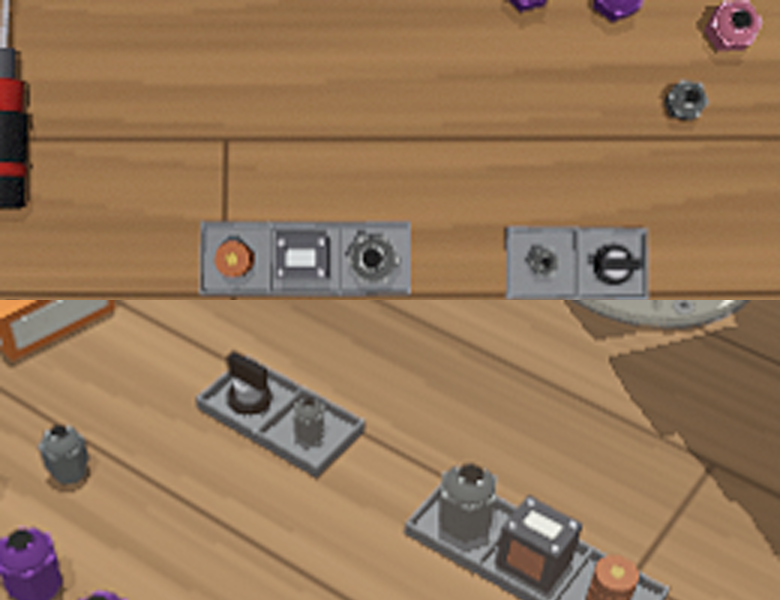

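All five parts stand upright, and each top centre is within about 1.5 px (about 4 mm) of its compartment's expected pixel: insulator (217,256) against (216.8,255.4), transformer (240,256), large gland (264,256), small gland (320,257), wing lock (345,258). The medium gland, drill and carton are unchanged (image difference at noise level). The arm is clear, so I'm handing in.

```bash
python3 -c "
from workcell import *
print(sign_off())"
```

```text
the job is handed in; nothing more can be done
None
```

Both kits are made up, and I handed the job in at about 33 s of the 112 s allowed. The sign-off gives no verdict.

- **Long tray:** the insulator, transformer and large grey gland, with the transformer in the middle.
- **Short tray:** the small gland and the wing lock.

In the last pictures all five parts stood upright. Their top centres were within about 1.5 px (about 4 mm) of the compartment centres, well inside the 25 mm limit. The medium gland, drill and carton showed only image noise compared with the first picture. I did not touch the pink and purple look-alikes. The arm was parked clear of everything.

- **Height not measured:** I did not measure the parts' height in the trays separately. I judged it from the tool height at release, within about 2 mm of the floor, and from the pictures.
- **Readings that disagreed:** tool positions read while moving differed from the settled ones by up to 5 mm, so I corrected them before gripping and releasing.

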